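Right the tipped drink cartons and reset the lane's end stop

ROBOT

A 7-joint arm with a two-finger parallel gripper is mounted at the origin on the work surface. World frame = base frame: x ahead of the robot, y to its left, z up, the work surface at z = 0. Lengths are in mm, angles in rad, forces in N, time in s.
With the tool pointing down it reaches from about 400 to 875 mm from the base axis. Payload 4.4 kg.
Tool frame: the origin (TCP) lies on the centre line of the jaws, within the pads' length; the fingertips stand 8 mm ahead of it and the grasp point (between the pads) lies 11 mm behind it; x points along the fingers, z is the direction in which the jaws open and shut, and the axes are right-handed (so a half turn about x gives the same grasp; the last joint's range is limited). The gripper opens to 85 mm and grips with 20 to 120 N. Pads are 22 mm wide; open, the fingers measure 114 mm over their backs; the gripper's body (76 mm by 85 mm) begins 54 mm behind the grasp point. The pads swing forward as they close: fully open they stand 13 mm farther back than shut.
Start: joints at [-1.389, 0.628, 0.038, 1.517, -0.027, 0.996, -0.02], TCP at [159.402, 630.166, 239.313] pointing down, gripper open.
Joint ranges: [-3.06, 3.06], [-0.37, 2.12], [-1.25, 1.32], [0.18, 2.47], [-1.1, 4.24], [0.23, 1.98], [-2.94, 2.94]. Speed limits (rad/s): [2.57, 2.57, 3.14, 3.14, 3.14, 3.14, 3.14].

INTERFACE

Orientations are given as [roll, pitch, yaw] about the fixed x, y, z axes, in that order (R = Rz(yaw) Ry(pitch) Rx(roll)).
In Python, from cell import ctrl, get_image, camera_params gives the robot as it stands. The module is installed in compiled form; this text tells all that it offers.
- The arm moves only by the shell command python3 -m handwheel 'ROWS'. ROWS is text: rows parted by semicolons, each of 7 numbers parted by spaces: the opening, from -1 (shut) to 1 (fully open), then the shift along the tool's x, y, z in mm, then the turn, a rotation vector about the tool's x, y, z in rad. In form: grip x y z wx wy wz; .... A call has 1 to 10 rows; each row shifts and turns the pose as measured when the row begins, along the tool's axes as they then stand; what a row does not reach is not made up. A row lasts 1/10 s, in which the tool goes at most 50 mm and 8.59 degrees, less where a joint would pass 70% of its speed; a pose out of reach is approached as far as the arm can. A call with a gripper value outside its range is refused whole. The fingers move at their own pace and stop on an object; the grip force is fixed at half the most. Time passes only in rows, so rows that do not move let the fingers close. It gives the time, the measured TCP pose, the force and the opening at its end, in the units of the state.
- ctrl.read_state(): the state, without advancing time (a new reading comes with each control period).
- get_image(name): name is "side" or "top"; returns the picture (480x640x3 uint8, blue, green, red); there is no depth.
- camera_params(name): a dict with "fx", "fy", "cx", "cy" (pixels), "k1" (the pictures are not rectified: a ray, as slopes to the right and down, at radius r is drawn at 1 + k1 r^2 times it, then the intrinsics apply), "eye" and "orientation" of the camera in the world. Camera axes: x right, y up, looking along -z (the intrinsics and any distortion apply to the point x, -y, -z); pixel columns grow to the right and rows downward; lengths in mm; the calibration is good to about 2 mm. A picture is of the moment at which its call begins. camera_params takes no time and is no camera call.
- ctrl.finish_job(): hands the job in, once; it reports no verdict.
The state is a dict: "clock": time; "qpos": joint angles; "qd": joint speeds; "tau": joint torques, N m; "eef_pos": TCP position; "tool_rot": TCP orientation; "force": force on the tool from outside, world axes, zero at the start; "torque": the same for the moment, N m; "width": finger opening in mm.
Only numpy, scipy, OpenCV 4.12 (cv2) and the standard library are available. Lean on these libraries where they do the work, as an engineer would, in place of code of your own. Each camera call takes 0.05 s, during which the arm holds its last target.

TASK

Get the drinks lane on the festival counter ready for serving: first squeeze the red release of the green end stop, slide the stop all the way open to its last notch and let go so that it latches. Then stand every tipped carton upright, cap up, in the lane beside the squat tub, which must stay upright in the lane too; finally squeeze the release again, slide the stop back to the notch marked by the green tab and let it latch there, with all of them standing between the end wall and the stop. Leave the cash box, the wooden tray and the cup where they are.

Things in the scene. Friction and masses are not known exactly. Their poses are not given: they have to be found in the camera images.
- lane: Fixed lane with 20 mm high edges. Origin on the table under its middle; x across it, away from the robot, y along it, z up. Grey floor 160 mm wide inside, its top at z = 10 mm. End wall (50 mm high) at y = 335 mm, end stop at the -y end. White squares on the floor at x = 0, y = 255, 159, 63, -33, -129 mm: at the start each carton and the tub is within 15 mm of one, in any order.
- stop (a joint): Slide of the green end stop along the lane, m: 0 in the first notch (nearest the cartons; the start), growing as it opens to -y of the lane. Notches at 0, 0.035, 0.070, 0.105 (last, fully open), 3 mm of play each; range -0.003 to 0.109. Slides (2 N of friction) only while the release is squeezed by over 11 mm. Let go between notches, the tooth rests on the rack without latching.
- release (a joint): Squeeze of the red release plate towards the black grip plate, m: 0 let go (latched if in a notch; under 0.003 counts as let go), 0.018 fully squeezed; the stop is free above 0.011. A spring pushes it back, 5 N at rest to 12 N fully squeezed.
- stop_grip (a point): Mid-point of the stop's two upright grip plates WHEN SQUEEZED, 18 mm below their top edges; take them from above, fingers closing along the lane's x, centred here (not over 3 mm towards -x). Plates 42 mm wide (y), 6 thick. Outer face of the fixed black one 19 mm to +x; of the red release 37 mm to -x when let go (56 mm over both), 19 when squeezed (38). Free below to 35 mm.
- stop_face (a point): Centre of the face of the green stop panel that looks to the cartons (+y of the lane): panel 154 mm wide across the lane, 85 mm high, 8 mm thick, its upper edge 100 mm above the table; at y = -180 mm of the lane when stop = 0; frame as the lane's. The handle stands 32 mm behind (-y of) this face.
- stop_pointer (a point): Tip of the small red pointer at the foot of the release plate, on the tooth's line; along the lane (y) it lines up with a coloured tab when the stop is in that tab's notch. Frame as the lane's.
- flag_green: Fixed green tab, 36 x 18 x 16 mm, on the table at the robot's side of the rack bar, in line (in y of the lane) with the notch where the stop must finally be: the one at stop = 0, 0.035 or 0.070. Two white tabs of the same size mark the other two of these notches. Origin under its centre, frame as the lane's.
- tip1_c (a point): White drink carton with orange bands, 50 x 50 mm, 120 mm tall plus a white cap (24 mm wide, 10 mm high), 0.2 to 0.4 kg. Point: its centre (60 mm from base and top); its z runs from base to cap. It starts tipped over: lying flat across the lane on the lane's floor, its cap towards the lane's +x or -x side, beside the other cartons and the tub. May be absent (None).
- tip2_c (a point): White drink carton with orange bands, 50 x 50 mm, 120 mm tall plus a white cap (24 mm wide, 10 mm high), 0.2 to 0.4 kg. Point: its centre (60 mm from base and top); its z runs from base to cap. It starts tipped over: lying flat across the lane on the lane's floor, its cap towards the lane's +x or -x side, beside the other cartons and the tub. May be absent (None).
- tip3_c (a point): White drink carton with orange bands, 50 x 50 mm, 120 mm tall plus a white cap (24 mm wide, 10 mm high), 0.2 to 0.4 kg. Point: its centre (60 mm from base and top); its z runs from base to cap. It starts tipped over: lying flat across the lane on the lane's floor, its cap towards the lane's +x or -x side, beside the other cartons and the tub. May be absent (None).
- tip4_c (a point): White drink carton with orange bands, 50 x 50 mm, 120 mm tall plus a white cap (24 mm wide, 10 mm high), 0.2 to 0.4 kg. Point: its centre (60 mm from base and top); its z runs from base to cap. It starts tipped over: lying flat across the lane on the lane's floor, its cap towards the lane's +x or -x side, beside the other cartons and the tub. May be absent (None).
- tub_c (a point): Tub, a neighbour in the lane: squat white tub with a green band and green lid, 56 x 56 mm, 60 mm tall, 0.3 kg; point: its centre (30 mm from base and top), z up. Starts upright on one of the lane's places; it may get knocked aside and may be moved, but must end upright in the lane.
- cashbox: Bystander: dark steel cash box 150 x 200 x 75 mm (83 mm with its handle), off the lane's stop end; origin under its centre. Leave it alone.
- tray: Bystander: wooden serving tray 200 x 300 mm, 35 mm high, off the lane's end wall; origin under its centre. Leave it alone.
- cup: Bystander: clear drinking cup, 76 mm wide, 90 mm high, beyond the lane at its stop end; origin under its centre. Leave it alone.
Things that resemble listed ones, but are neither listed nor needed, are in the scene too. Leave any pink or purple look-alike of the part that bears tip4_c alone.

How it is judged:
By the outcome, as a careful person would: the job done as asked, in the order asked, and still so for the second after the job is handed in, with the robot touching nothing.
Of tip1, tip2, tip3, tip4 only 3 to 4 are there at a start; the rules pass over those that are not, and their reading is None.
At some moment in a run one of tub may be knocked a few centimetres aside while the robot is not near it.
Once in a run the grip may slacken for a moment while it holds something.
It also fails if it takes over 210 s, if anything falls off the work surface, if the arm or the gripper's body presses on something with over 40 N, if the wrist force passes 120 N, or if a joint passes its speed limit or range.

## Working session

There is one attempt and no reset: what is moved stays moved. The work goes in short steps, Python scripts to look and compute and a shell command to move; the robot and the scene stay as the last step left them, time stands still between calls to the robot, and variables do not carry over. Pictures are saved under pics/ and viewed, and the job is handed in when it is done.

```bash
mkdir -p pics; ls
python3 - <<'E'
from cell import ctrl,get_image,camera_params
import cv2
for n in("side","top"):
    cv2.imwrite(f"pics/{n}0.png",get_image(n)); print(n,camera_params(n))
print(ctrl.read_state())
E
```

```text
pics
side {'fx': 514.5543796188185, 'fy': 514.5543796188185, 'cx': 312.3414210578303, 'cy': 238.91579419027747, 'k1': 0.017510153778047727, 'eye': array([ 189.66889775, -915.96244962, 1154.57772359]), 'orientation': array([ 0.76321867,  0.01664013, -0.35686263])}
top {'fx': 553.9977851218388, 'fy': 553.9977851218388, 'cx': 322.54191394136984, 'cy': 245.59359747138961, 'k1': -0.11166620717482491, 'eye': array([ 443.76910325,   13.60484994, 1506.52602986]), 'orientation': array([ 0.05030634,  0.02464143, -1.59642681])}
{'clock': 0.1, 'qpos': array([-1.38880324,  0.62926857,  0.03843125,  1.51826353, -0.02695961,
        0.99631154, -0.02001876]), 'qd': array([-0.00162448, -0.00126814,  0.00088299, -0.00106043,  0.00219771,
       -0.0011875 , -0.00019704]), 'tau': array([ 2.85014001e-03, -5.64525032e+01,  1.23042271e+00, -1.93972099e+01,
        1.12401278e-02,  5.35978004e-03, -5.23510323e-06]), 'eef_pos': array([159.26139345, 629.6202255 , 238.4725551 ]), 'tool_rot': array([-3.11603417,  1.56906296, -1.79301668]), 'force': array([0.09224383, 1.25620705, 0.11156364]), 'torque': array([-0.00293701,  0.0266078 ,  0.00101301]), 'width': 85.62263425685737}
```

View pics/side0.png

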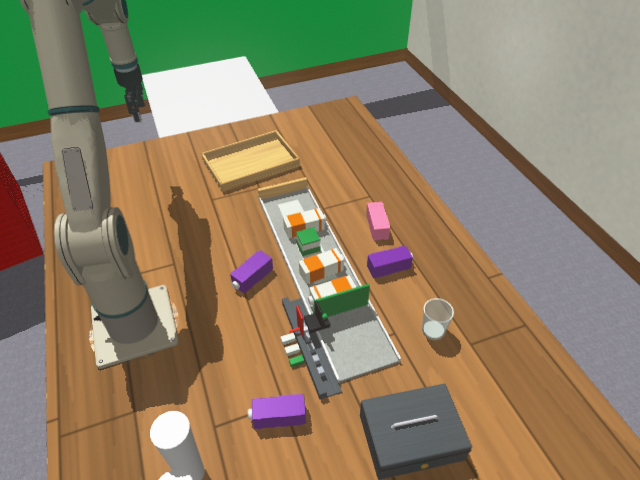

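View pics/top0.png

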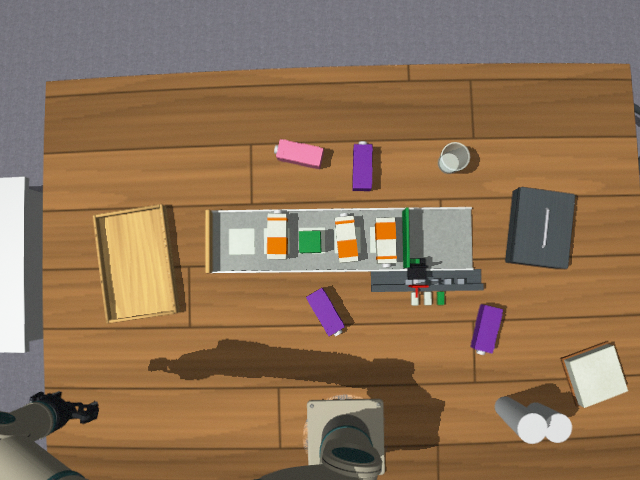

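The top view shows three white and orange cartons at about (277,236), (346,238) and (386,241). The tub is at (310,241), the stop panel at x≈406 and the handle at about (417,270–290). The tabs at (415,298), (428,298) and (441,298) are white, white and green. The purple and pink boxes are look-alikes. Next: helpers and enlarged crops.

```bash
cat > h.py <<'E'
import numpy as np, cv2
from scipy.spatial.transform import Rotation as R
from cell import ctrl,get_image,camera_params
def cam(n):
    p=camera_params(n); K=np.array([[p['fx'],0,p['cx']],[0,p['fy'],p['cy']],[0,0,1.]])
    D=np.array([p['k1'],0,0,0,0.]); Rc=R.from_euler('xyz',p['orientation']).as_matrix()
    return K,D,Rc,np.array(p['eye'])
def ray(n,uv):
    K,D,Rc,e=cam(n)
    q=cv2.undistortPoints(np.array(uv,float).reshape(-1,1,2),K,D).reshape(-1,2)
    d=np.c_[q[:,0],-q[:,1],-np.ones(len(q))]@Rc.T
    return e,d
def onz(n,uv,z):
    e,d=ray(n,uv); return e+d*((z-e[2])/d[:,2])[:,None]
def proj(n,P):
    K,D,Rc,e=cam(n); c=(np.atleast_2d(P)-e)@Rc; q=np.c_[c[:,0]/-c[:,2],-c[:,1]/-c[:,2]]
    r2=(q**2).sum(1)[:,None]; q=q*(1+D[0]*r2)
    return q@np.diag([K[0,0],K[1,1]])+[K[0,2],K[1,2]]
def crop(n,u0,v0,u1,v1,s,f):
    im=get_image(n); c=cv2.resize(im[v0:v1,u0:u1],None,fx=s,fy=s,interpolation=cv2.INTER_CUBIC); cv2.imwrite("pics/"+f,c); return im
def st():
    s=ctrl.read_state(); M=R.from_euler('xyz',s['tool_rot']).as_matrix()
    return s,M
# lane frame
def tri(ua,ub):
    e1,d1=ray('top',ua);e2,d2=ray('side',ub);d1=d1[0]/np.linalg.norm(d1);d2=d2[0]/np.linalg.norm(d2)
    A=np.c_[d1,-d2];t=np.linalg.lstsq(A,e2-e1,rcond=None)[0];a=e1+t[0]*d1;b=e2+t[1]*d2
    return (a+b)/2,np.linalg.norm(a-b)
E
python3 - <<'E'
from h import *
crop('top',200,195,500,315,2.6,'t1.png'); crop('side',220,170,420,400,2.6,'s1.png')
E
```

```text
(no output)
```

View pics/t1.png

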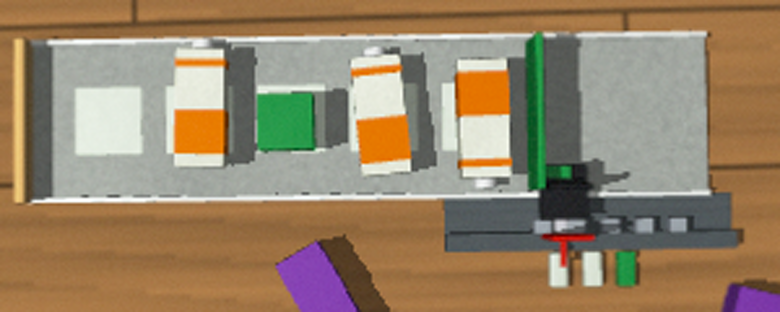

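View pics/s1.png

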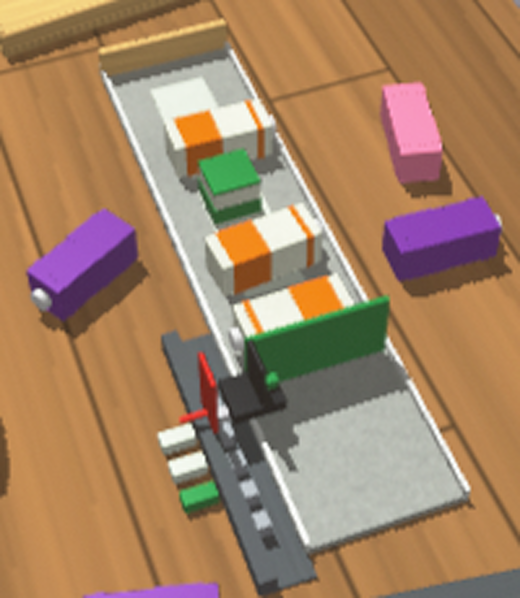

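Run:
```python
from h import *
np.set_printoptions(precision=1,suppress=True)
im=get_image('top'); hsv=cv2.cvtColor(im,cv2.COLOR_BGR2HSV)
def T(p): return [(a/2.6+200,b/2.6+195) for a,b in p]
up=onz('top',T([(60,40),(705,35)]),25); lo=onz('top',T([(60,201),(700,193)]),25)
print(up,lo)
a=(up[0]-up[1]);b=(lo[0]-lo[1]);print(np.arctan2(-a[0],a[1]),np.arctan2(-b[0],b[1]))
print('sq255',onz('top',T([(76,87),(141,87),(141,155),(76,155)]),10))
# end wall face top edge
print('wall',onz('top',T([(26,40),(28,202)]),50))
def blobs(m,mn,n='top',z=60):
    k,l,s,c=cv2.connectedComponentsWithStats(m.astype(np.uint8))
    for i in range(1,k):
        if s[i,4]>mn: print(s[i],c[i].round(1),onz(n,c[i],z))
g=cv2.inRange(hsv,(50,100,40),(75,255,255)); g[:,:200]=0; print('green');blobs(g,20)
o=cv2.inRange(hsv,(8,200,180),(16,255,255)); o[:195]=0;o[315:]=0;print('orange');blobs(o,20)
r=cv2.inRange(hsv,(0,180,80),(5,255,255))|cv2.inRange(hsv,(175,180,80),(180,255,255)); r[:195]=0;r[315:]=0;print('red');blobs(r,5)
print('tabs',onz('top',T([(559,269),(592,269),(626,269)]),16), 'pointer tip',onz('top',T([(563,262)]),16))
```

```text
[[ 622.1  315.3   25. ]
 [ 608.6 -354.6   25. ]] [[ 454.5  318.    25. ]
 [ 445.4 -342.9   25. ]]
-0.02003069908631321 -0.013693485206534748
sq255 [[573.7 302.1  10. ]
 [571.8 233.4  10. ]
 [500.5 234.7  10. ]
 [502.3 303.3  10. ]]
wall [[620.1 345.5  50. ]
 [454.  346.   50. ]]
green
[402 208  18  60 449] [406.8 241.1] [[ 523.3 -173.    60. ]]
[299 231  22  22 482] [309.5 241.5] [[529.2  81.2  60. ]]
[437 291   7  14  91] [440.  297.9] [[ 373.  -255.2   60. ]]
orange
[268 218  18   2  36] [276.5 218.5] [[592.1 166.6  60. ]]
[335 220  19   4  36] [343.8 221.8] [[578.3 -10.   60. ]]
[376 223  20  16 314] [385.4 230.5] [[ 552.6 -118.1   60. ]]
[268 238  18  16 288] [276.5 245.5] [[521.  168.1  60. ]]
[337 240  21  18 305] [347.2 248.3] [[508.7 -17.   60. ]]
[377 256  20   3  43] [386.8 257.2] [[ 482.7 -119.5   60. ]]
red
[409 285  20  12  70] [417.9 287.3] [[ 402.  -198.1   60. ]]
tabs [[ 371.2 -195.9   16. ]
 [ 370.2 -230.    16. ]
 [ 369.2 -265.3   16. ]] pointer tip [[ 378.3 -200.3   16. ]]
```

Run:
```python
from h import *
crop('top',390,250,460,310,10,'t2.png'); crop('side',275,280,345,340,10,'s2.png')
```

```text
(no output)
```

View pics/t2.png

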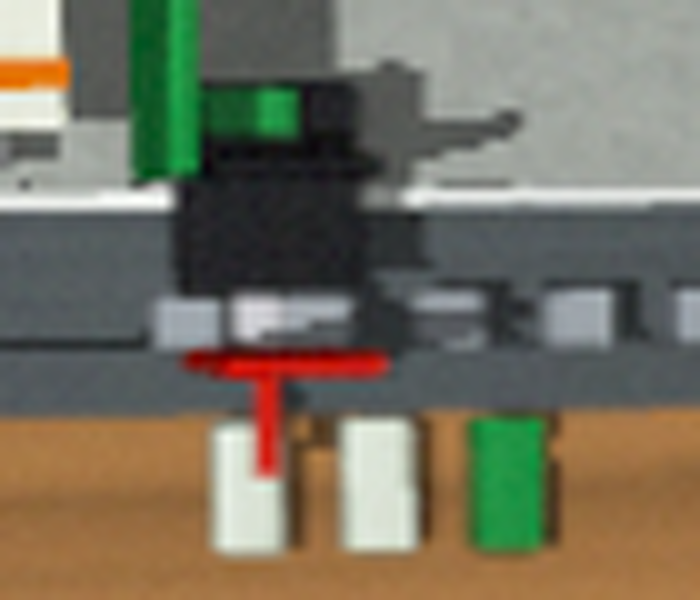

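View pics/s2.png

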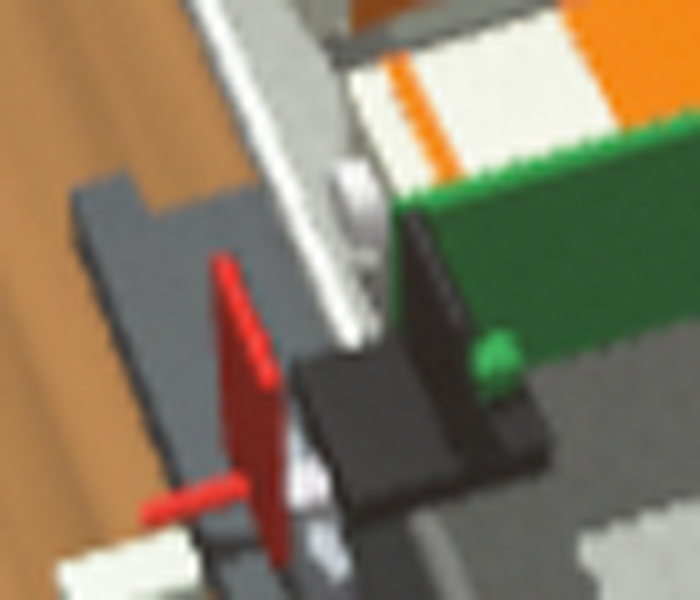

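```bash
cat >> h.py <<'E'
O=np.array([532.8,13.4]); TH=-0.017
def L(P):
    P=np.atleast_2d(P).astype(float); d=P[:,:2]-O; c,s=np.cos(TH),np.sin(TH)
    return np.c_[d[:,0]*c+d[:,1]*s,-d[:,0]*s+d[:,1]*c,P[:,2]]
def W(P):
    P=np.atleast_2d(P).astype(float); c,s=np.cos(TH),np.sin(TH)
    return np.c_[O[0]+P[:,0]*c-P[:,1]*s,O[1]+P[:,0]*s+P[:,1]*c,P[:,2]]
E
python3 - <<'E'
from h import *
np.set_printoptions(precision=1,suppress=True)
for nm,a,b in [('redtop -y end',(388,364),(268,385)),('redtop mid',(308,363),(248,322)),('ball',(278,112),(498,357)),('pointer tip',(268,473),(150,515)),('black far end top?',(355,165),(470,330))]:
    p,e=tri((390+a[0]/10,250+a[1]/10),(275+b[0]/10,280+b[1]/10)); print(nm,p,e,L(p))
# stop panel top edge ends in top view -> z=100
print(L(onz('top',[(390+19.5,250+17.5)],100)))
# side panel top near end
print(L(onz('side',[(275+40.5,280+20),(369.5,286)],100)))
print(L(W([[0,255,10],[0,-33,10]])), proj('top',W([[0,-33,10],[0,159,10],[0,-129,10],[80,-335,20],[-80,335,30]])))
E
```

```text
redtop -y end [ 404.5 -218.   111.7] 1.1903801764798079 [[-124.3 -233.5  111.7]]
redtop mid [ 405.8 -198.1  111.2] 0.16067094867030385 [[-123.4 -213.6  111.2]]
ball [ 470.7 -199.6   65.2] 1.4859457167869263 [[ -58.5 -214.    65.2]]
pointer tip [ 376.1 -197.4   41.4] 1.5149101024728702 [[-153.1 -213.4   41.4]]
black far end top? [ 456.8 -213.5  102. ] 3.12323510410721 [[ -72.1 -228.1  102. ]]
[[ -75.7 -187.3  100. ]]
[[ -71.7 -183.7  100. ]
 [  75.4 -189.6  100. ]]
[[  0. 255.  10.]
 [ -0. -33.  10.]] [[347.6 240.4]
 [276.8 241.1]
 [383.1 240.1]
 [459.1 209.5]
 [211.  271.1]]
```

```bash
cat >> h.py <<'E'
def Mt(tilt=0,zdir=(1,0),yaw=TH):
    """tool x = down tilted toward lane +x by tilt rad (pi/2 = horizontal +x); tool z in lane xy dir zdir if along x, then tilt about..."""
    Rz=R.from_euler('z',yaw).as_matrix()
    X=np.array([np.sin(tilt),0,-np.cos(tilt)]); Z=np.array([zdir[0],zdir[1],0.]); 
    Z=Z-X*(Z@X); Z/=np.linalg.norm(Z); Y=np.cross(Z,X)
    return Rz@np.c_[X,Y,Z]
def go(p,M2,grasp=False):
    """p world of TCP (or grasp point)"""
    s,M=st(); p=np.array(p,float)
    if grasp: p=p-M2@np.array([-11,0,0])
    d=M.T@(p-s['eef_pos']); rv=R.from_matrix(M.T@M2).as_rotvec()
    print('shift tool',d.round(1),'rot',rv.round(3),'norms',np.linalg.norm(d).round(1),np.linalg.norm(rv).round(3))
    print('pos',s['eef_pos'].round(1),'->',p.round(1),'w',round(s['width'],1),'F',s['force'].round(1),'t',s['clock'],'q',s['qpos'].round(2))
E
python3 - <<'E'
from h import *
s,M=st(); print(M.round(3))
g=W([-89.4,-213,93])[0]; print(g)
for z in (1,-1):
  go([530,300,260],Mt(0,(z,0)))
  go(g+[0,0,160],Mt(0,(z,0)),True)
for z in (1,-1): go([530,300,260],Mt(0,(0,z)))
E
```

```text
[[-0.    -0.969  0.245]
 [-0.     0.245  0.969]
 [-1.     0.    -0.   ]]
[ 439.7920924  -198.04949544   93.        ]
shift tool [ -20.8 -440.3 -229.1] rot [ 1.34 -0.    0.  ] norms 496.7 1.34
pos [159.3 630.  239.1] -> [530. 300. 260.] w 85.6 F [0.2 0.6 0.1] t 0.35 q [-1.39  0.63  0.04  1.52 -0.03  1.   -0.02]
shift tool [  -2.6 -475.  -734. ] rot [ 1.34 -0.    0.  ] norms 874.3 1.34
pos [159.3 630.  239.1] -> [ 439.8 -198.   242. ] w 85.6 F [0.2 0.6 0.1] t 0.35 q [-1.39  0.63  0.04  1.52 -0.03  1.   -0.02]
shift tool [ -20.8 -440.3 -229.1] rot [-1.802 -0.    -0.   ] norms 496.7 1.802
pos [159.3 630.  239.1] -> [530. 300. 260.] w 85.6 F [0.2 0.6 0.1] t 0.35 q [-1.39  0.63  0.04  1.52 -0.03  1.   -0.02]
shift tool [  -2.6 -475.  -734. ] rot [-1.802 -0.    -0.   ] norms 874.3 1.802
pos [159.3 630.  239.1] -> [ 439.8 -198.   242. ] w 85.6 F [0.2 0.6 0.1] t 0.35 q [-1.39  0.63  0.04  1.52 -0.03  1.   -0.02]
shift tool [ -20.8 -440.3 -229.1] rot [-0.231 -0.    -0.   ] norms 496.7 0.231
pos [159.3 630.  239.1] -> [530. 300. 260.] w 85.6 F [0.2 0.6 0.1] t 0.35 q [-1.39  0.63  0.04  1.52 -0.03  1.   -0.02]
shift tool [ -20.8 -440.3 -229.1] rot [ 2.911e+00 -0.000e+00  1.000e-03] norms 496.7 2.911
pos [159.3 630.  239.1] -> [530. 300. 260.] w 85.6 F [0.2 0.6 0.1] t 0.35 q [-1.39  0.63  0.04  1.52 -0.03  1.   -0.02]
```

```bash
python3 -m handwheel '1 -2 -44 -23 0 0 0;1 -2 -44 -23 0 0 0;1 -2 -44 -23 0 0 0;1 -2 -44 -23 0 0 0;1 -2 -44 -23 0 0 0;1 -2 -44 -23 0 0 0;1 -2 -44 -23 0 0 0;1 -2 -44 -23 0 0 0;1 -2 -44 -23 0 0 0;1 -2 -44 -23 0 0 0'
python3 - <<'E'
from h import *
go([530,300,260],Mt(0,(1,0)))
E
```

```text
clock: 1.35
eef_pos: [528.9, 304.8, 256.5]
tool_rot: [0.747, 1.563, 2.089]
force: [0.5, 0.3, -0.1]
width: 84.9
shift tool [-3.5 -2.1 -4.5] rot [ 1.359e+00  1.000e-03 -8.000e-03] norms 6.1 1.359
pos [528.9 304.8 256.5] -> [530. 300. 260.] w 84.9 F [ 0.5  0.3 -0.1] t 1.35 q [-0.59  0.55  0.04  1.61 -0.04  0.98  0.81]
```

Motion tracks well. Next I turn about the tool x axis.

```bash
python3 -m handwheel '1 0 0 0 0.14 0 0;1 0 0 0 0.14 0 0;1 0 0 0 0.14 0 0;1 0 0 0 0.14 0 0;1 0 0 0 0.14 0 0;1 0 0 0 0.14 0 0;1 0 0 0 0.14 0 0;1 0 0 0 0.14 0 0;1 0 0 0 0.14 0 0;1 0 0 0 0.1 0 0'
python3 - <<'E'
from h import *
g=W([-89.4,-213,93])[0]
go(g+[0,0,110],Mt(0,(1,0)),True)
E
```

```text
clock: 2.35
eef_pos: [538.7, 291.9, 257.2]
tool_rot: [1.042, 1.567, 0.954]
force: [-0.2, 0.5, -0.5]
width: 85.5
shift tool [  63.5 -497.   -55.6] rot [-0.071  0.002 -0.003] norms 504.1 0.071
pos [538.7 291.9 257.2] -> [ 439.8 -198.   192. ] w 85.5 F [-0.2  0.5 -0.5] t 2.35 q [-0.81  0.59  0.44  1.62 -0.29  1.   -0.37]
```

```bash
python3 -m handwheel '1 0 -48 -8 -0.03 0 0;1 0 -48 -7 -0.03 0 0;1 0 -48 -8 -0.011 0 0;1 0 -48 -8 0 0 0;1 0 -48 -8 0 0 0;1 0 -48 -8 0 0 0;1 0 -48 -8 0 0 0;1 0 -48 -8 0 0 0;1 0 -48 -8 0 0 0;1 0 -48 -8 0 0 0'
python3 - <<'E'
from h import *
g=W([-89.4,-213,93])[0]
go(g+[0,0,70],Mt(0,(1,0)),True)
E
```

```text
clock: 3.35
eef_pos: [449.0, -189.9, 254.1]
tool_rot: [0.645, 1.559, 0.65]
force: [1.8, -1.1, 0.6]
width: 85.6
shift tool [101.9  -8.8 -10.2] rot [ 0.022  0.01  -0.007] norms 102.8 0.025
pos [ 449.  -189.9  254.1] -> [ 439.8 -198.   152. ] w 85.6 F [ 1.8 -1.1  0.6] t 3.35 q [ 0.02  0.41  0.46  1.95 -0.26  0.83  0.62]
```

```bash
python3 -m handwheel '1 20 -4 -5 0.01 0.005 -0.003;1 20 -4 -5 0.01 0.005 -0.003;1 20 -1 0 0 0 0;1 20 0 0 0 0 0;1 19 0 0 0 0 0;1 0 0 0 0 0 0'
python3 - <<'E'
from h import *
g=W([-89.4,-213,93])[0]
go(g,Mt(0,(1,0)),True)
crop('top',360,220,480,310,6,'t3.png'); crop('side',230,250,350,340,6,'s3.png')
E
```

```text
clock: 3.95
eef_pos: [438.0, -211.5, 154.3]
tool_rot: [-0.718, 1.562, -0.752]
force: [-0.0, 0.5, 0.0]
width: 85.4
shift tool [72.3 13.9  0.9] rot [-0.017  0.007  0.006] norms 73.6 0.019
pos [ 438.  -211.5  154.3] -> [ 439.8 -198.    82. ] w 85.4 F [-0.   0.5  0. ] t 3.95 q [ 0.13  0.55  0.38  2.07 -0.36  0.58  0.73]
```

View pics/t3.png

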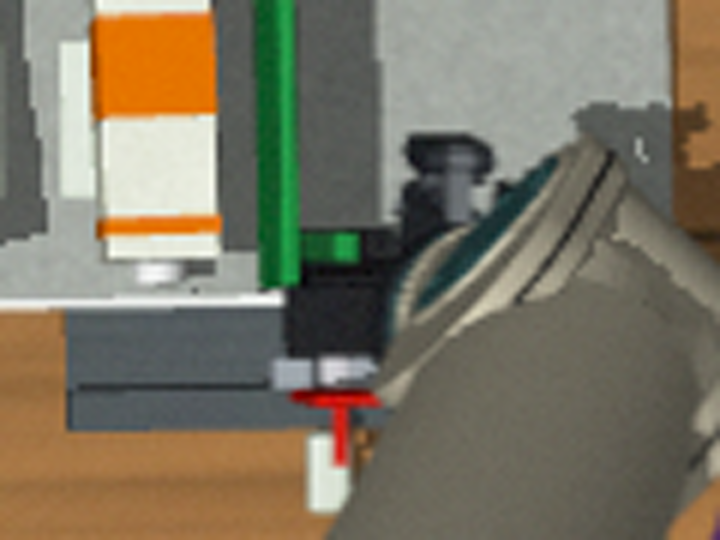

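View pics/s3.png

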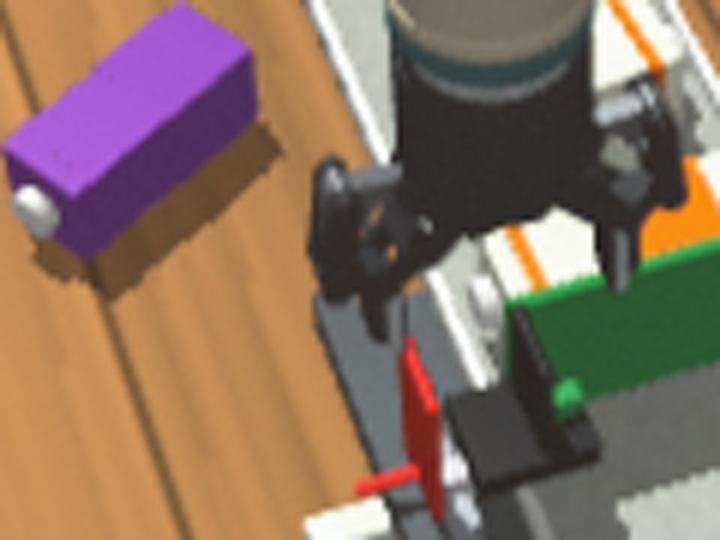

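The jaws straddle the handle in x and need +13 mm in y. I'll align first, then descend.

```bash
python3 -m handwheel '1 0 7 0 -0.01 0.003 0.003;1 0 6 1 -0.005 0.003 0.003;1 0 0 0 0 0 0;1 0 0 0 0 0 0'
python3 - <<'E'
from h import *
g=W([-89.4,-213,93])[0]
go(g,Mt(0,(1,0)),True)
E
```

```text
clock: 4.45
eef_pos: [443.1, -198.2, 159.3]
tool_rot: [-0.238, 1.561, -0.254]
force: [-0.2, -0.2, 0.0]
width: 85.5
shift tool [77.3  0.2 -4.1] rot [0.001 0.01  0.002] norms 77.4 0.01
pos [ 443.1 -198.2  159.3] -> [ 439.8 -198.    82. ] w 85.5 F [-0.2 -0.2  0. ] t 4.45 q [ 0.1   0.54  0.38  2.06 -0.36  0.59  0.72]
```

```bash
python3 -m handwheel '1 20 0 -3 0 0.008 0;1 20 0 0 0 0.002 0;1 15 0 0 0 0 0;1 10 0 0 0 0 0;1 8 0 0 0 0 0;1 0 0 0 0 0 0'
python3 - <<'E'
from h import *
g=W([-89.4,-213,93])[0]
go(g,Mt(0,(1,0)),True)
crop('side',230,250,350,340,6,'s4.png')
E
```

```text
clock: 5.05
eef_pos: [443.3, -199.0, 86.2]
tool_rot: [-0.682, 1.563, -0.696]
force: [0.2, -0.6, -0.7]
width: 85.3
shift tool [ 4.1  0.9 -3.5] rot [0.003 0.006 0.005] norms 5.5 0.008
pos [ 443.3 -199.    86.2] -> [ 439.8 -198.    82. ] w 85.3 F [ 0.2 -0.6 -0.7] t 5.05 q [ 0.17  0.67  0.28  2.11 -0.44  0.41  0.79]
```

View pics/s4.png

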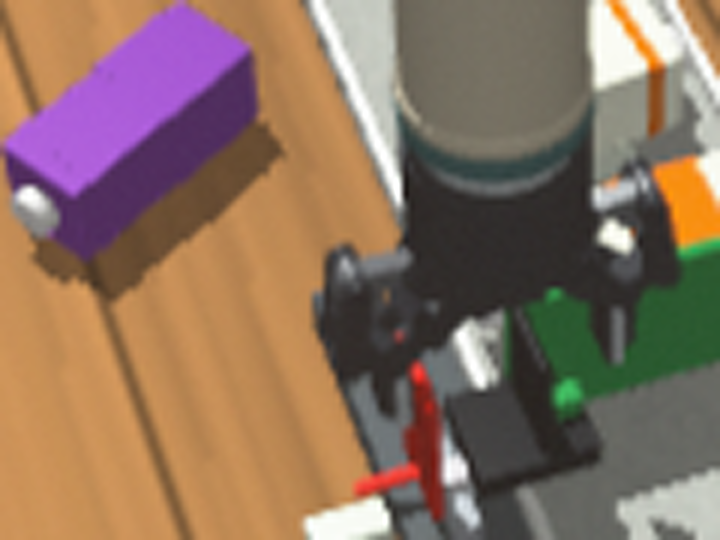

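```bash
python3 -m handwheel '1 4 1 -3 0.002 0.004 0.003;1 0 0 0 0 0 0;1 0 0 0 0 0 0;0.5 0 0 0 0 0 0;0.2 0 0 0 0 0 0;0 0 0 0 0 0 0;0 0 0 0 0 0 0'
python3 - <<'E'
from h import *
g=W([-89.4,-213,93])[0]
go(g,Mt(0,(1,0)),True)
E
```

```text
clock: 5.8
eef_pos: [438.1, -198.2, 84.5]
tool_rot: [-1.151, 1.569, -1.168]
force: [3.6, -0.5, -4.5]
width: 42.8
shift tool [2.5 0.2 1.6] rot [0.    0.001 0.001] norms 3.0 0.001
pos [ 438.1 -198.2   84.5] -> [ 439.8 -198.    82. ] w 42.8 F [ 3.6 -0.5 -4.5] t 5.8 q [ 0.18  0.67  0.28  2.12 -0.44  0.41  0.79]
```

```bash
python3 -m handwheel '-1 1 0 2 0 0 0;-1 0 0 0 0 0 0;-1 0 0 0 0 0 0;-1 0 0 0 0 0 0'
python3 - <<'E'
from h import *
g=W([-89.4,-213,93])[0]
go(g,Mt(0,(1,0)),True)
crop('side',230,250,350,340,6,'s5.png')
E
```

```text
clock: 6.2
eef_pos: [441.5, -198.6, 85.3]
tool_rot: [-0.481, 1.568, -0.496]
force: [1.8, -0.6, 2.9]
width: 35.5
shift tool [ 3.3  0.6 -1.8] rot [0.002 0.003 0.001] norms 3.7 0.004
pos [ 441.5 -198.6   85.3] -> [ 439.8 -198.    82. ] w 35.5 F [ 1.8 -0.6  2.9] t 6.2 q [ 0.18  0.67  0.28  2.11 -0.44  0.41  0.79]
```

View pics/s5.png

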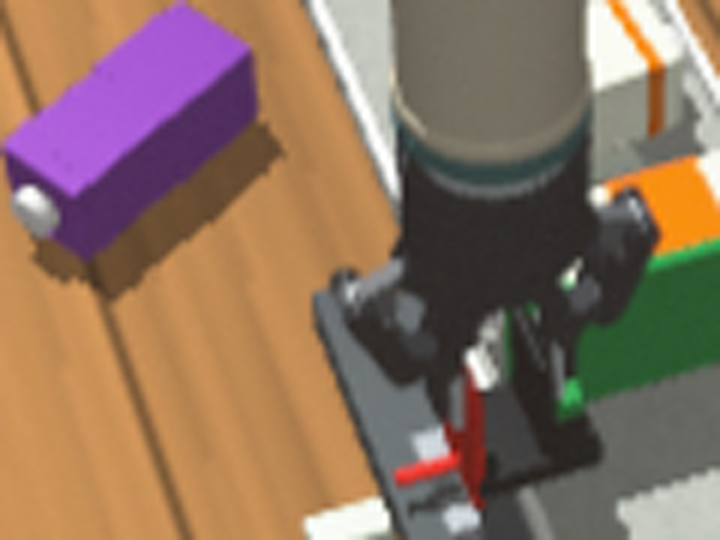

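Width is 35.5 with the red plate pulled in, so the release is squeezed. Now sliding it open along −y of the tool.

```bash
python3 -m handwheel '-1 0 -8 0 0 0 0;-1 0 -12 0 0 0 0;-1 0 -12 0 0 0 0;-1 0 -12 0 0 0 0;-1 0 -12 0 0 0 0;-1 0 -12 0 0 0 0;-1 0 -12 0 0 0 0;-1 0 -10 0 0 0 0;-1 0 -5 0 0 0 0;-1 0 0 0 0 0 0'
python3 - <<'E'
from h import *
g=W([-89.4,-213-105,93])[0]
go(g,Mt(0,(1,0)),True)
E
```

```text
clock: 7.25
eef_pos: [440.2, -300.9, 85.3]
tool_rot: [0.38, 1.568, 0.365]
force: [1.7, 1.3, 3.5]
width: 35.5
shift tool [ 3.3 -2.2 -2.1] rot [ 0.002  0.003 -0.001] norms 4.5 0.004
pos [ 440.2 -300.9   85.3] -> [ 438. -303.   82.] w 35.5 F [1.7 1.3 3.5] t 7.25 q [ 0.37  0.71  0.28  1.98 -0.39  0.5   0.91]
```

```bash
python3 -m handwheel '-1 0 -3 0 0 0 0;-1 0 0 0 0 0 0'; python3 -c "
from h import *
im=get_image('side');cv2.imwrite('pics/s6.png',cv2.resize(im[270:400,270:400],None,fx=5,fy=5,interpolation=2))
im=get_image('top');cv2.imwrite('pics/t6.png',cv2.resize(im[240:310,370:500],None,fx=6,fy=6,interpolation=2))"
```

```text
clock: 7.45
eef_pos: [440.2, -304.4, 85.3]
tool_rot: [0.137, 1.568, 0.123]
force: [0.6, -1.6, 2.2]
width: 35.6
```

View pics/s6.png

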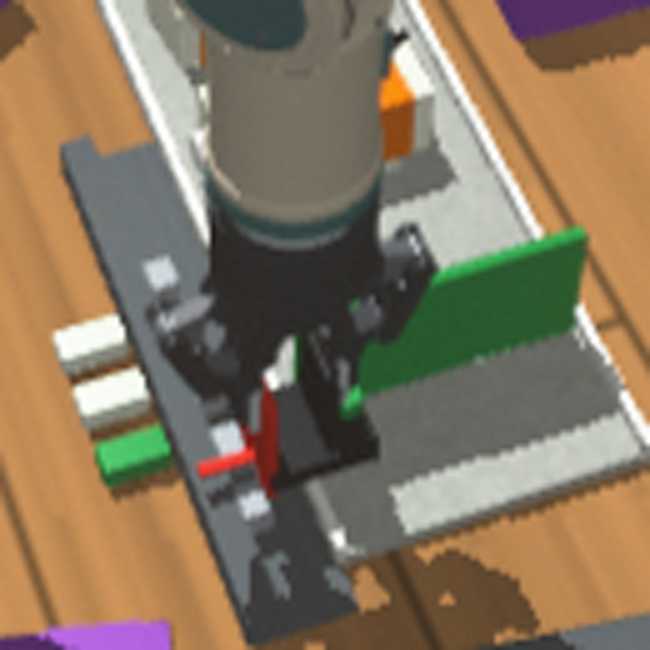

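```bash
python3 -m handwheel '0.2 0 0 0 0 0 0;0.5 0 0 0 0 0 0;1 0 0 0 0 0 0;1 0 0 0 0 0 0;1 0 0 0 0 0 0;1 0 0 0 0 0 0'; python3 -m handwheel '1 -20 0 0 0 0 0;1 -20 0 0 0 0 0;1 -20 0 0 0 0 0;1 -20 0 0 0 0 0;1 -20 0 0 0 0 0;1 -20 0 0 0 0 0'; python3 -c "
from h import *
im=get_image('side');cv2.imwrite('pics/s7.png',cv2.resize(im[270:400,270:400],None,fx=5,fy=5,interpolation=2))
go([530,-110,200],Mt(0,(1,0)))"
```

```text
clock: 8.15
eef_pos: [432.8, -302.9, 82.5]
tool_rot: [2.752, 1.561, 2.735]
force: [-0.1, -0.8, -0.4]
width: 85.0
clock: 8.75
eef_pos: [434.8, -301.8, 205.2]
tool_rot: [2.597, 1.56, 2.581]
force: [-0.3, 0.0, 0.2]
width: 85.6
shift tool [  8.4 194.6  90.5] rot [ 0.001 -0.005 -0.003] norms 214.8 0.006
pos [ 436.4 -303.2  208.2] -> [ 530. -110.  200.] w 85.6 F [ 0.2 -0.6  2.3] t 8.8 q [ 0.29  0.53  0.4   1.89 -0.28  0.79  0.82]
```

View pics/s7.png

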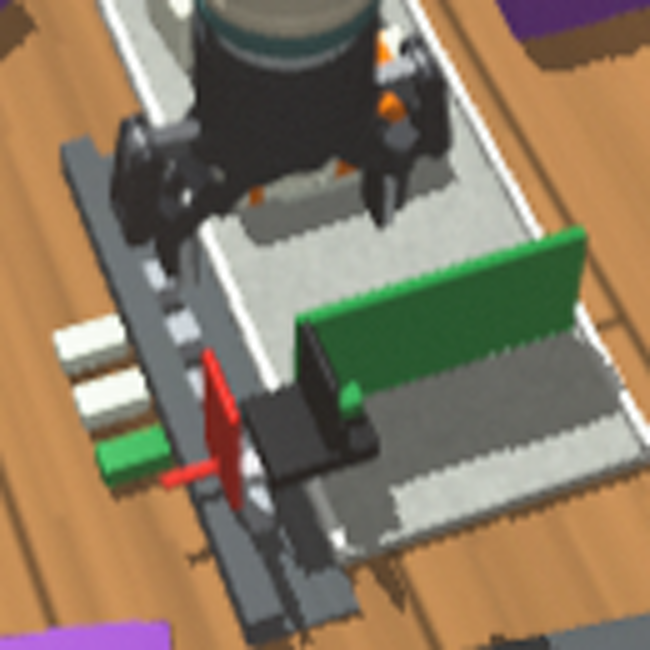

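Run:
```python
from h import *
for x in(-123.4,-112): print(x,((proj('side',W([[x,-213-105+21,111],[x,-213-105-21,111]]))-270)*5).round(0).tolist())
```

```text
-123.4 [[205.0, 347.0], [235.0, 421.0]]
-112 [[228.0, 340.0], [258.0, 413.0]]
```

The red plate's top edge is at (208,352)–(238,423), which matches the let-go prediction at stop = 0.105. The stop is latched open. Now measuring the cartons.

Run:
```python
from h import *
im=crop('top',225,200,425,280,4,'t8.png'); cv2.imwrite('pics/t8f.png',im)
```

```text
(no output)
```

View pics/t8.png

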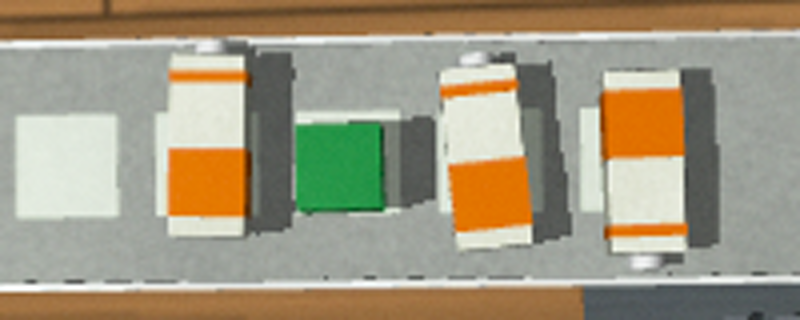

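Run:
```python
from h import *
np.set_printoptions(precision=1,suppress=True)
for nm,z,c in [('A',60,[(170,55),(246,55),(246,236),(168,236)]),('B',60,[(441,72),(516,65),(532,242),(457,250)]),('C',60,[(605,70),(683,70),(686,251),(607,250)]),('tub',70,[(296,123),(383,123),(384,212),(296,212)])]:
    p=L(onz('top',[(225+a/4,200+b/4) for a,b in c],z)); m=p.mean(0)
    ax=(p[0]+p[1]-p[2]-p[3])/2; print(nm,'centre lane',m,'len',np.linalg.norm(ax),'wid',np.linalg.norm(p[0]-p[1]),'ang',np.arctan2(ax[1],ax[0]).round(3),'world',W(m)[0])
```

```text
A centre lane [  9.7 153.4  60. ] len 119.05581288107597 wid 50.186188576966245 ang -0.01 world [545.1 166.7  60. ]
B centre lane [  0.1 -29.4  60. ] len 116.71811372317516 wid 49.339537826995524 ang 0.079 world [532.4 -16.   60. ]
C centre lane [  -2.9 -133.1   60. ] len 118.15293451680564 wid 51.095377793173434 ang -0.001 world [ 527.6 -119.7   60. ]
tub centre lane [-6.3 66.2 70. ] len 57.9414697526479 wid 56.66127848447097 ang -0.002 world [527.6  79.7  70. ]
```

```bash
cat >> h.py <<'E'
import json
def log():
    s=ctrl.read_state(); open('log.jsonl','a').write(json.dumps([list(s['qpos']),list(s['eef_pos']),list(s['tool_rot'])])+'\n')
E
lg(){ python3 -c "from h import *;log()"; }
lg; python3 -m handwheel '1 -10 25 15 0.12 0 0;1 -5 20 20 0.12 0 0;1 -5 20 20 0.12 0 0;1 0 20 20 0.12 0 0;1 0 0 0 0 0 0'; lg
python3 -m handwheel '1 0 15 20 0.12 0 0;1 0 15 20 0.12 0 0;1 0 0 20 0.12 0 0;1 0 0 20 0.12 0 0;1 0 0 0 0 0 0'; lg
python3 -m handwheel '1 0 0 0 0 0 0.12;1 0 0 0 0 0 0.12;1 0 0 0 0 0 0.12;1 0 0 0 0 0 0;1 0 0 0 0 0 0'; lg
python3 -m handwheel '1 0 0 0 0 0.12 -0.12;1 0 0 0 0 0.12 -0.12;1 0 0 0 0 0.12 -0.12;1 0 0 0 0 0 -0.12;1 0 0 0 0 0 -0.12;1 0 0 0 0 0 0'; lg
cat log.jsonl
```

```text
clock: 9.35
eef_pos: [527.5, -233.8, 225.3]
tool_rot: [2.831, 1.565, 2.313]
force: [-0.2, 0.7, 0.2]
width: 85.3
clock: 9.85
eef_pos: [603.9, -259.2, 219.9]
tool_rot: [-2.702, 1.558, 2.572]
force: [0.7, -0.1, -0.4]
width: 85.2
clock: 10.35
eef_pos: [599.8, -256.7, 215.8]
tool_rot: [1.609, 1.212, 0.609]
force: [1.4, 0.1, 0.6]
width: 85.6
clock: 10.95
eef_pos: [597.8, -248.9, 214.1]
tool_rot: [-2.556, 1.181, 2.834]
force: [-0.4, 0.9, -1.0]
width: 85.1
[[0.2856828703673854, 0.5327956430218566, 0.400632601027873, 1.887437873969417, -0.2839835447786559, 0.7830211697766272, 0.825051647297308], [436.33525338370094, -303.06012935669605, 206.7810438796434], [2.6008938512069615, 1.5650173626672492, 2.5852755706691846]]
[[0.020346802629632427, 0.5989324529360015, 0.5574646831356396, 1.7480253458160506, -0.3891548255620846, 0.9124413047853683, 0.2255499899553762], [527.4839572113872, -233.8081266077992, 225.32758743009742], [2.83135495076358, 1.564803989034354, 2.313465720869371]]
[[-0.0033291742935313375, 0.7556981792039937, 0.6776484262645627, 1.51501617128408, -0.5135302804782753, 1.0679185654692553, -0.21195418479930786], [603.9054685021313, -259.18935860489967, 219.86928706128091], [-2.7016054615160137, 1.5579620733263977, 2.571587635806753]]
[[0.2574090366331316, 0.6427990666508944, 0.4397578458762588, 1.7253330481363265, -0.8217507741664672, 0.8680146895532063, 0.16424196063251628], [599.8201319396285, -256.6999041267276, 215.76787056232533], [1.609442695369677, 1.2116332920311375, 0.6088585897999472]]
[[0.0930333939828834, 0.9454217441020305, 0.5944363323655227, 1.1423577388327568, -0.37409949598589076, 1.5602204663172872, -0.2465613282133347], [597.7657004291485, -248.8818457600592, 214.05389432206], [-2.5564026966035236, 1.1814886212353852, 2.8340886767482756]]
```

```bash
cat > fk.py <<'E'
import numpy as np,json
from scipy.spatial.transform import Rotation as R
from scipy.optimize import least_squares
import itertools
def rz(a):return R.from_euler('z',a).as_matrix()
def ry(a):return R.from_euler('y',a).as_matrix()
def fk(q,S,par,full=False):
    d1,L1,a,c,L2,b,d7,y0,m0,m1,m2=par[:11]
    r=rz(S[0]*q[0]+y0); p=np.array([0,0,d1])
    r=r@ry(q[1]); r2=r@rz(S[1]*q[2]); p=p+r2@[a,0,L1]; el=p.copy()
    r=r2@ry(q[3]); p=p+r@[c,0,L2]; r=r@rz(S[2]*q[4]); 
    wr=p.copy(); r=r@ry(q[5]); p=p+r@[b,0,d7]; r=r@rz(S[3]*q[6])
    f=r@R.from_rotvec([m0,m1,m2]).as_matrix()
    return (p,f,el,wr) if full else (p,f)
E
cat > fit.py <<'E'
from fk import *
D=[json.loads(l) for l in open('log.jsonl')]
D.append([[-1.38880324,0.62926857,0.03843125,1.51826353,-0.02695961,0.99631154,-0.02001876],[159.26,629.62,238.47],[-3.11603417,1.56906296,-1.79301668]])
def res(par,S):
    o=[]
    for q,p,e in D:
        P,F=fk(q,S,par); o+=list((P-p)/1.0); o+=list(500*(R.from_matrix(F.T@R.from_euler('xyz',e).as_matrix()).as_rotvec()))
    return np.array(o)
best=None
for S in itertools.product([1,-1],repeat=4):
    for m in ([0,-np.pi/2,0],[2.2,0,2.2],[0,np.pi/2,0],[1.2,-1.2,1.2],[-1.2,-1.2,-1.2],[np.pi/2**.5,0,-np.pi/2**.5]):
      x0=[330,400,0,0,380,0,200,0]+list(m)
      try: s=least_squares(res,x0,args=(S,),max_nfev=60)
      except Exception: continue
      if best is None or s.cost<best[0]: best=(s.cost,S,s.x); print(s.cost,S,s.x.round(3))
s=least_squares(res,best[2],args=(best[1],)); print(s.cost,s.fun.reshape(-1,6).round(1))
json.dump([best[1],list(s.x)],open('fk.json','w'))
E
python3 fit.py
```

```text
1149707.7427258077 (1, 1, 1, 1) [-1.291530e+03  7.944520e+02  3.852010e+02 -5.540320e+02 -2.522280e+02
  1.031374e+03 -4.854830e+02  5.880000e-01  1.619000e+00 -7.440000e-01
  1.865000e+00]
1149707.742306552 (1, 1, 1, 1) [-1.291522e+03  7.943540e+02  3.851590e+02 -5.541060e+02 -2.522580e+02
  1.031295e+03 -4.854630e+02  5.880000e-01  1.619000e+00 -7.440000e-01
  1.865000e+00]
728985.2445926819 (1, 1, 1, -1) [-1.295850e+03  7.929950e+02  3.943410e+02 -5.567340e+02 -2.532160e+02
  1.037784e+03 -4.930220e+02  5.840000e-01  1.775000e+00 -5.370000e-01
  2.014000e+00]
660691.2141588257 (-1, 1, 1, 1) [-5.85066e+02  7.18505e+02  1.11650e+01 -3.96530e+02  9.30430e+01
  2.20132e+02  3.28700e+00 -1.34000e-01  5.36000e-01 -1.47200e+00
  7.43000e-01]
660691.2139703174 (-1, 1, 1, 1) [-5.84973e+02  7.18506e+02  1.11560e+01 -3.96469e+02  9.30880e+01
  2.20109e+02  3.31200e+00 -1.34000e-01  5.36000e-01 -1.47200e+00
  7.43000e-01]
660691.213822529 (-1, 1, 1, 1) [-5.85021e+02  7.18504e+02  1.11610e+01 -3.96501e+02  9.30650e+01
  2.20119e+02  3.29800e+00 -1.34000e-01  5.36000e-01 -1.47200e+00
  7.43000e
[... 438 characters left out ...]
1e+03 -4.886520e+02 -1.417800e+02
 -6.595180e+02  7.743380e+02 -1.650000e-01  7.830000e-01 -1.802000e+00
  1.190000e-01]
85.9595104959328 (-1, -1, -1, -1) [ 3.44318e+02  5.50361e+02 -2.63000e+00 -2.88000e+00  3.88297e+02
 -2.03900e+00  3.38727e+02 -3.80000e-02 -2.70000e-02 -1.57000e+00
 -3.10000e-02]
85.95951049320871 (-1, -1, -1, -1) [ 3.44318e+02  5.50361e+02 -2.63000e+00 -2.88000e+00  3.88297e+02
 -2.03900e+00  3.38727e+02 -3.80000e-02 -2.70000e-02 -1.57000e+00
 -3.10000e-02]
85.95951049310736 [[ 2.2  4.5 -0.7 -0.4 -0.4  1. ]
 [-0.2  1.9 -1.2 -0.4 -0.4  1. ]
 [-2.3 -2.  -1.5 -0.4 -0.6  0.9]
 [ 1.2 -2.6 -0.7  0.8  6.2  1. ]
 [-0.6 -0.4 -0.4  1.  -4.3 -4.9]
 [-3.1  1.6  4.5 -0.4 -0.5  1.1]]
```

```bash
cat > ik.py <<'E'
from fk import *
S,par=json.load(open('fk.json'))
LO=np.array([-3.06,-.37,-1.25,.18,-1.1,.23,-2.94]);HI=np.array([3.06,2.12,1.32,2.47,4.24,1.98,2.94])
rng=np.random.default_rng(0)
def solve(p,M,q0,m=0.06):
    lo,hi=LO+m,HI-m
    def f(q):
        P,F,el,wr=fk(q,S,par,True)
        return np.r_[(P-p)/50, 4*R.from_matrix(F.T@M).as_rotvec(), 0.002*(q-np.clip(q0,lo,hi))]
    s=least_squares(f,np.clip(q0,lo+1e-3,hi-1e-3),bounds=(lo,hi),max_nfev=60)
    return s.x, np.linalg.norm(s.fun[:3])*50, np.linalg.norm(s.fun[3:6])/4
SE=[[0,.7,0,1.7,0,.8,0],[0,.7,0,1.7,3.1,.6,0],[0,.7,.5,1.7,1.57,1,0],[0,.7,-.5,1.7,1.57,1,0],[0,.9,0,2.2,3.1,.6,2],[0,.9,0,2.2,3.1,.6,-2],[0,1,0,1,0,1.2,2],[0,1,0,1,0,1.2,-2]]
def ik(p,M,seeds=(),m=0.06):
    out=[]
    az=-np.arctan2(p[1],p[0])
    for s in list(seeds)+SE:
        s=np.array(s,float); 
        if s[0]==0: s[0]=az
        q,e1,e2=solve(p,M,s,m)
        if e1<3 and e2<.02:
            P,F,el,wr=fk(q,S,par,True)
            out.append((q,el[2],wr[2]))
    return out
def Mdir(t,z):
    X=np.array(t)/np.linalg.norm(t); Z=np.array(z,float); Z-=X*(Z@X); Z/=np.linalg.norm(Z); return np.c_[X,np.cross(Z,X),Z]
E
cat > srch.py <<'E'
from ik import *
from h import W
TH=-0.017
def end(lx,ly,b,psi,s,zs):
    # carton standing at lane lx,ly ; grasp s above centre
    g=W([[lx,ly,10+60+s]])[0]
    t=np.array([np.cos(psi)*np.cos(b),np.sin(psi)*np.cos(b),-np.sin(b)]); z=zs*np.array([-np.sin(psi),np.cos(psi),0])
    return g+11*t,Mdir(t,z)
for ly in (250,150,0,-150):
    for b in (30,45,60):
        r=[]
        for psi in range(0,360,30):
            n=0
            for zs in(1,-1):
                o=ik(*end(0,ly,np.radians(b),np.radians(psi),20,zs)); n+=len([1 for q,e,w in o if e>80])
            r.append(n)
        print(ly,b,r,flush=True)
E
time python3 srch.py
```

```text
250 30 [13, 0, 8, 10, 8, 9, 0, 0, 13, 14, 12, 12]
250 45 [13, 9, 10, 12, 8, 9, 9, 10, 12, 14, 14, 12]
250 60 [13, 8, 10, 12, 12, 10, 9, 10, 12, 13, 14, 14]
150 30 [0, 0, 9, 7, 8, 8, 10, 10, 14, 14, 12, 14]
150 45 [0, 0, 11, 12, 8, 9, 10, 10, 12, 13, 14, 14]
150 60 [10, 8, 7, 12, 12, 10, 9, 10, 12, 13, 14, 12]
0 30 [0, 0, 0, 7, 9, 9, 10, 13, 14, 13, 14, 0]
0 45 [0, 0, 7, 12, 9, 9, 10, 12, 13, 13, 12, 0]
0 60 [9, 10, 9, 12, 9, 9, 10, 12, 12, 14, 14, 13]
-150 30 [0, 9, 7, 8, 8, 10, 11, 14, 13, 12, 14, 0]
-150 45 [0, 11, 12, 8, 9, 10, 10, 12, 13, 14, 14, 0]
-150 60 [8, 7, 12, 12, 10, 9, 10, 12, 13, 14, 12, 10]
real	6m22.366s
user	6m20.856s
sys	0m0.245s
```

```bash
cat > sim.py <<'E'
from ik import *
from h import W,st
import sys
from scipy.spatial.transform import Slerp
np.set_printoptions(precision=2,suppress=True)
def step(p,M,q):
    return solve(p,M,q,0.03)
def follow(wps,q,n=12):
    mx=0; worst=[9]*7
    for (p0,M0),(p1,M1) in zip(wps[:-1],wps[1:]):
        sl=Slerp([0,1],R.from_matrix([M0,M1]))
        for k in range(1,n+1):
            u=k/n; q2,e1,e2=step((1-u)*p0+u*p1,sl(u).as_matrix(),q)
            worst=np.minimum(worst,np.minimum(q2-LO,HI-q2))
            mx=max(mx,np.abs(q2-q).max()); 
            if e1>4 or e2>.03: return None,('fail',u,e1,e2,q2)
            q=q2
        print('   wp',q)
    return q,(mx,worst)
def pose(g,t,z): t=np.array(t)/np.linalg.norm(t); return np.array(g)+11*t,Mdir(t,z)
def tv(a,psi): # a tilt from down toward azimuth psi
    return [np.sin(a)*np.cos(psi),np.sin(a)*np.sin(psi),-np.cos(a)]
E
cat > s1.py <<'E'
from sim import *
s,M=st(); q0=s['qpos']
rad=np.radians
th=-.017
# C: cap -x
for b in (15,30,45):
  for zs in (1,-1):
    print('C',b,zs)
    z=[0.017*zs,zs,0]
    g0=W([[-2.9-20,-133.1,42]])[0]; up=g0+[0,0,150]; ge=W([[0,-133,92]])[0]; gu=ge+[0,0,80]
    s_=pose(up,tv(rad(b),th),z); sols=[q for q,e,w in ik(*s_,seeds=[q0])]
    if not sols: print('no start'); continue
    q=min(sols,key=lambda q:np.abs(q-q0).max()); print('  st',q)
    print(follow([s_,pose(g0,tv(rad(b),th),z),s_,pose(gu,tv(rad(90-b),np.pi+th),z),pose(ge,tv(rad(90-b),np.pi+th),z)],q)[1])
E
python3 s1.py
```

```text
C 15 1
  st [ 0.67  0.51 -0.6   2.15  0.7   0.37  1.08]
   wp [ 0.64  0.86 -0.59  2.23  1.88  0.37 -0.02]
   wp [ 0.86  0.61 -0.92  2.15  1.02  0.53  0.78]
('fail', 0.9166666666666666, np.float64(12.690769428560078), np.float64(0.12073231464680043), array([-0.02,  1.17,  0.3 ,  1.08, -0.  ,  1.95,  1.83]))
C 15 -1
  st [-0.18  0.51  0.57  2.16 -0.91  0.44 -0.48]
('fail', 0.5833333333333334, np.float64(3.0184993261291795), np.float64(0.043272312743930404), array([ 0.04,  0.64,  0.27,  2.17, -1.07,  0.26, -0.31]))
C 30 1
  st [ 0.98  0.65 -1.01  2.36  1.95  0.45 -0.09]
   wp [ 0.91  1.12 -0.97  2.42  2.4   0.88 -0.33]
   wp [ 0.98  0.65 -1.01  2.36  1.95  0.45 -0.09]
   wp [0.01 1.16 0.24 1.05 0.   1.95 1.79]
   wp [ 0.03  1.29  0.22  1.   -0.01  1.9   1.77]
(np.float64(0.6972245642536414), array([2.08, 0.83, 0.12, 0.05, 1.09, 0.03, 1.15]))
C 30 -1
  st [ 0.88  0.58 -0.84  2.37  2.11  0.34  2.88]
   wp [ 0.85  1.06 -0.86  2.42  2.49  0.81  2.69]
   wp [ 0.88  0.58 -0.84  2.37  2.12  0.33  2.87]
('fail', 0.08333333333333333, np.float64(6.143755744101628), np.float64(0.08380394641819087), array([ 0.72,  0.53, -0.65,  2.34,  2.03,  0.26,  2.91]))
C 45 1
no start
C 45 -1
no start
```

```bash
cat > s2.py <<'E'
from sim import *
import io,contextlib,sys
from multiprocessing import Pool
q0=np.array([0.09,0.95,0.59,1.14,-0.37,1.56,-0.25])
rad=np.radians; th=-.017
def run(a):
    name,cap,gx,gy,ly,b,zs,psid=a
    capaz=(0 if cap>0 else np.pi)+th
    g0=W([[gx+cap*20,gy,42]])[0]; up=g0+[0,0,160]; ge=W([[0,ly,92]])[0]; gu=ge+[0,0,110]
    psi=rad(psid)+th; d=(psi-capaz+np.pi)%(2*np.pi)-np.pi
    def zv(az): return [-zs*np.sin(az),zs*np.cos(az),0]
    s0=pose(up,tv(rad(b),capaz+np.pi),zv(capaz))
    res=[]
    dirs=[d] if abs(abs(d)-np.pi)>.2 else [d,d-2*np.pi*np.sign(d)]
    seen=[]
    for q,e,w in ik(*s0,seeds=[q0]):
        if any(np.abs(q-x).max()<.15 for x in seen): continue
        seen.append(q)
        for dd in dirs:
            wps=[s0]
            n=max(1,int(np.ceil(abs(dd)/.8)))
            for k in range(1,n+1):
                az=capaz+dd*k/n; wps.append(pose(up+(gu-up)*k/n,tv(rad(b),az+np.pi),zv(az)))
            wps+= [pose(gu,tv(rad(45-b) ,psi),zv(psi)) if b<45 else pose(gu,tv(rad(b-45),psi+np.pi),zv(psi)), pose(gu,tv(rad(90-b),psi),zv(psi)),pose(ge,tv(rad(90-b),psi),zv(psi))]
            with contextlib.redirect_stdout(io.StringIO()):
                qd,i0=follow([s0,pose(g0,tv(rad(b),capaz+np.pi),zv(capaz))],q,6)
                if qd is None: continue
                qe,inf=follow(wps,q,6)
            if qe is not None and inf[0]<.9: res.append((inf[0],min(inf[1].min(),i0[1].min()),dd,q,qd,qe))
    return a,res
if __name__=='__main__':
    J=[]
    for nm,cap,gx,gy,ly in [('C',-1,-2.9,-133,-133),('A',1,9.7,153,200),('B',1,0,-29.4,0)]:
        for b in (0,15,30):
            for zs in (1,-1):
                for psi in range(0,360,30): J.append((nm,cap,gx,gy,ly,b,zs,psi))
    with Pool() as P:
        for a,res in P.imap(run,J):
            for r in sorted(res,key=lambda r:-r[1])[:2]:
                print(a[0],a[5:],'maxstep %.2f marg %.2f yaw %.2f'%r[:3],r[3],r[5],flush=True)
E
nproc; export OMP_NUM_THREADS=1; time timeout 560 python3 s2.py > s2.out; wc -l s2.out; grep -v 'marg 0.0' s2.out|head -80
```

```text
4
91 s2.out
C (0, 1, 90) maxstep 0.13 marg 0.12 yaw -1.57 [ 0.36  0.52 -0.24  1.93  0.18  0.71 -1.58] [ 0.83  1.4  -0.3   1.38 -0.73  1.64 -2.07]
C (0, 1, 90) maxstep 0.13 marg 0.11 yaw -1.57 [ 0.1   0.51  0.13  1.93 -0.1   0.7  -1.29] [ 0.66  1.38  0.01  1.38 -0.92  1.82 -1.91]
C (0, 1, 240) maxstep 0.12 marg 0.15 yaw 1.05 [-0.37  0.66  0.86  1.93 -0.66  0.86 -0.74] [-0.7   1.63  0.97  1.28  0.15  1.52 -0.63]
C (0, 1, 240) maxstep 0.13 marg 0.14 yaw 1.05 [-0.09  0.54  0.41  1.93 -0.31  0.73 -1.08] [-0.54  1.48  0.56  1.28  0.49  1.62 -0.94]
C (0, 1, 270) maxstep 0.13 marg 0.15 yaw 1.57 [ 0.51  0.55 -0.46  1.93  0.35  0.74 -1.74] [-0.29  1.34 -0.18  1.72  1.27  1.77 -1.57]
C (0, 1, 270) maxstep 0.16 marg 0.14 yaw 1.57 [-0.09  0.54  0.41  1.93 -0.31  0.73 -1.08] [-0.84  1.47  0.67  1.72  0.72  1.07 -1.14]
C (0, 1, 300) maxstep 0.25 marg 0.12 yaw 2.09 [ 0.36  0.52 -0.24  1.93  0.18  0.71 -1.58] [-0.35  1.37 -0.13  2.13  1.68  1.75 -1.94]
C (0, 1, 300) maxstep 0.32 marg 0.11 yaw 2.09 [ 0.1   0.51  0.13  1.93 -0.1   0.7  -1.29] [-0.63  1.38  0.21  2.13  1.6   1.36 -1.97]
C (0, -1, 60) ma
[... 2842 characters left out ...]
tep 0.22 marg 0.30 yaw -0.52 [ 0.2   0.91 -0.95  1.52  0.58  1.3   0.72] [-0.88  1.17 -0.16  2.1   1.71  1.47 -1.71]
A (15, -1, 90) maxstep 0.16 marg 0.28 yaw 1.57 [-0.54  0.76  0.45  1.52 -0.37  1.21 -1.57] [ 0.71  1.43 -0.89  1.9  -0.65  0.57  0.9 ]
A (15, -1, 90) maxstep 0.16 marg 0.12 yaw 1.57 [-0.42  0.73  0.23  1.52 -0.23  1.17 -1.7 ] [ 0.78  1.53 -1.04  1.9  -0.32  0.49  0.6 ]
A (15, -1, 120) maxstep 0.14 marg 0.54 yaw 2.09 [-0.54  0.76  0.45  1.52 -0.37  1.21 -1.57] [ 0.39  1.35 -0.64  1.45 -0.45  1.26  0.79]
A (15, -1, 120) maxstep 0.14 marg 0.46 yaw 2.09 [-0.63  0.8   0.63  1.52 -0.48  1.25 -1.46] [ 0.3   1.3  -0.46  1.45 -0.6   1.33  0.91]
real	9m20.025s
user	0m0.909s
sys	0m0.224s
```

```bash
cat > s3.py <<'E'
from s2 import *
if __name__=='__main__':
    J=[]
    for nm,cap,gx,gy,ly in [('C',1,0,-140,-190),('B',1,0,-29.4,-70),('A',1,9.7,153,210)]:
        for b in (15,25):
            for psi in (285,300,315,330): J.append((nm,cap,gx,gy,ly,b,1,psi))
    with Pool() as P:
        for a,res in P.imap(run,J):
            for r in sorted(res,key=lambda r:-r[1])[:3]:
                print(a[0],a[5:],'maxstep %.2f marg %.2f yaw %.2f'%r[:3],r[3],r[5],flush=True)
E
export OMP_NUM_THREADS=1; time timeout 570 python3 s3.py
```

```text
C (15, 1, 285) maxstep 0.23 marg 0.32 yaw -1.31 [ 0.59  0.82 -0.78  1.58  0.55  1.26  1.22] [-0.53  1.19  0.29  2.07  1.49  1.02 -1.69]
C (15, 1, 285) maxstep 0.26 marg 0.20 yaw -1.31 [ 0.43  0.73 -0.45  1.58  0.34  1.17  1.42] [-0.84  1.37  0.77  2.07  1.26  0.54 -1.55]
C (15, 1, 285) maxstep 0.25 marg 0.03 yaw -1.31 [ 0.22  0.7  -0.1   1.58  0.11  1.13  1.63] [-0.98  1.54  1.02  2.08  0.8   0.26 -1.14]
C (15, 1, 300) maxstep 0.36 marg 0.12 yaw -1.05 [ 0.59  0.82 -0.78  1.58  0.55  1.26  1.22] [-0.33  1.2   0.05  2.27  1.89  1.35 -1.94]
C (15, 1, 300) maxstep 0.50 marg 0.08 yaw -1.05 [ 0.43  0.73 -0.45  1.58  0.34  1.17  1.42] [-0.54  1.23  0.32  2.27  1.9   1.09 -2.04]
C (15, 1, 300) maxstep 0.69 marg 0.03 yaw -1.05 [ 0.22  0.7  -0.1   1.58  0.11  1.13  1.63] [-0.57  1.24  0.36  2.27  1.9   1.05 -2.05]
C (25, 1, 285) maxstep 0.23 marg 0.32 yaw -1.31 [ 0.58  0.94 -0.86  1.43  0.59  1.52  1.18] [-0.35  1.05  0.11  2.11  1.57  1.04 -1.63]
C (25, 1, 285) maxstep 0.25 marg 0.10 yaw -1.31 [ 0.37  0.82 -0.41  1.43  0.32  1.4   1.44] [-0.83  1.28  0.84  2.11  1.28  0.33 -1.47]
C (25, 1, 28
[... 5586 characters left out ...]
 0.17 marg 0.38 yaw -0.79 [-0.07  0.85 -0.38  1.36  0.13  1.39  1.11] [-1.4   1.21  0.69  1.91  0.87  0.61 -1.08]
A (25, 1, 315) maxstep 0.15 marg 0.20 yaw -0.79 [-0.3   0.82  0.07  1.36 -0.15  1.39  1.37] [-1.55  1.37  0.99  1.92  0.28  0.43 -0.55]
A (25, 1, 330) maxstep 0.23 marg 0.32 yaw -0.52 [ 0.14  0.96 -0.84  1.36  0.44  1.47  0.84] [-0.93  1.05 -0.04  2.12  1.69  1.17 -1.63]
A (25, 1, 330) maxstep 0.30 marg 0.19 yaw -0.52 [-0.07  0.85 -0.38  1.36  0.13  1.39  1.11] [-1.43  1.2   0.69  2.12  1.59  0.5  -1.69]
A (25, 1, 330) maxstep 0.43 marg 0.03 yaw -0.52 [-0.3   0.82  0.07  1.36 -0.15  1.39  1.37] [-1.55  1.32  0.9   2.12  1.53  0.26 -1.68]
real	1m58.093s
user	7m33.026s
sys	0m0.393s
```

Run:
```python
from h import *
g=W([-2.9,-133,150])[0]
go(g,Mt(0,(0,-1)),True)
```

```text
shift tool [ 109.7   46.6 -114.4] rot [ 0.686 -0.237  0.319] norms 165.2 0.793
pos [ 597.8 -248.9  214.1] -> [ 527.6 -119.5  139. ] w 85.1 F [-0.4  0.9 -1. ] t 10.95 q [ 0.09  0.95  0.59  1.14 -0.37  1.56 -0.25]
```

```bash
python3 -m handwheel '1 0 0 0 0.11 -0.04 0.05;1 0 0 0 0.11 -0.04 0.05;1 0 0 0 0.11 -0.04 0.05;1 0 0 0 0.11 -0.04 0.05;1 0 0 0 0.11 -0.04 0.05;1 0 0 0 0.11 -0.04 0.05;1 0 0 0 0 0 0'
python3 - <<'E'
from h import *
g=W([-2.9,-133,150])[0]
go(g,Mt(0,(0,-1)),True);log()
E
```

```text
clock: 11.65
eef_pos: [597.4, -244.5, 214.7]
tool_rot: [0.033, 1.555, -1.547]
force: [0.2, 0.2, 0.6]
width: 85.7
shift tool [  73.7  -70.9 -125.6] rot [ 0.008  0.016 -0.001] norms 161.9 0.018
pos [ 597.4 -244.5  214.7] -> [ 527.6 -119.5  139. ] w 85.7 F [0.2 0.2 0.6] t 11.65 q [-0.1   0.77  0.8   1.58 -0.6   1.04 -0.72]
```

```bash
python3 -m handwheel '1 14 -14 -25 0 0.01 0;1 14 -14 -25 0 0.005 0;1 14 -14 -25 0 0 0;1 14 -14 -25 0 0 0;1 14 -14 -23 0 0 0;1 0 0 0 0 0 0'
python3 - <<'E'
from h import *
g=W([-2.9,-133,40])[0]
go(g,Mt(0,(0,-1)),True);log()
crop('side',250,230,390,340,5,'s9.png')
E
```

```text
clock: 12.25
eef_pos: [526.7, -118.3, 144.3]
tool_rot: [1.583, 1.569, 0.021]
force: [-0.2, 1.3, -0.6]
width: 85.3
shift tool [115.4   0.7   1.2] rot [ 0.026 -0.    -0.002] norms 115.4 0.026
pos [ 526.7 -118.3  144.3] -> [ 527.6 -119.5   29. ] w 85.3 F [-0.2  1.3 -0.6] t 12.25 q [-0.29  0.72  0.74  1.93 -0.7   0.76 -0.71]
```

View pics/s9.png

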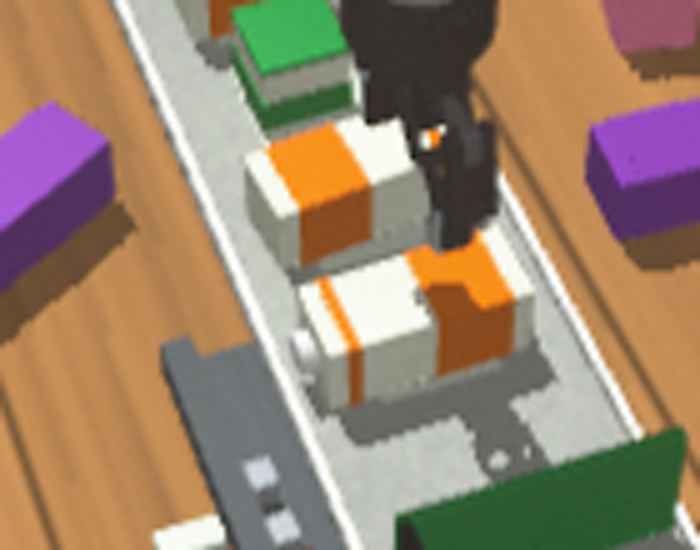

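```bash
python3 -m handwheel '0.6 23 0 0 0.02 0 0;0.6 23 0 1 0.006 0 0;0.6 23 0 0 0 0 0;0.6 20 0 0 0 0 0;0.6 14 0 0 0 0 0;0.6 6 0 0 0 0 0;0.6 0 0 0 0 0 0'
python3 - <<'E'
from h import *
g=W([-2.9,-133,40])[0]
go(g,Mt(0,(0,-1)),True);log()
E
```

```text
clock: 13.0
eef_pos: [541.8, -129.8, 39.3]
tool_rot: [1.384, 1.547, -0.196]
force: [-0.3, 1.6, 0.3]
width: 68.3
shift tool [  9.9 -14.5 -10.2] rot [ 0.007  0.004 -0.023] norms 20.3 0.024
pos [ 541.8 -129.8   39.3] -> [ 527.6 -119.5   29. ] w 68.3 F [-0.3  1.6  0.3] t 13.0 q [-0.16  0.87  0.56  1.95 -0.88  0.55 -0.57]
```

```bash
python3 -m handwheel '0.6 0 -5 -5 0.004 0.003 -0.015;0.6 0 -5 -5 0 0 -0.008;0.6 0 -4 0 0 0 0;0.6 0 0 0 0 0 0'
python3 - <<'E'
from h import *
g=W([-2.9,-133,40])[0]
go(g,Mt(0,(0,-1)),True);log()
E
```

```text
clock: 13.4
eef_pos: [528.8, -121.6, 41.3]
tool_rot: [0.404, 1.565, -1.18]
force: [-0.8, 0.2, -0.5]
width: 68.7
shift tool [12.3 -1.2 -2.1] rot [ 0.003  0.005 -0.002] norms 12.5 0.006
pos [ 528.8 -121.6   41.3] -> [ 527.6 -119.5   29. ] w 68.7 F [-0.8  0.2 -0.5] t 13.4 q [-0.19  0.87  0.57  1.97 -0.87  0.56 -0.59]
```

```bash
python3 -m handwheel '0.6 6 -1 -2 0 0 0;0.6 5 0 0 0 0 0;0.6 0 0 0 0 0 0;-1 0 0 0 0 0 0;-1 0 0 0 0 0 0;-1 0 0 0 0 0 0;-1 0 0 0 0 0 0'
python3 - <<'E'
from h import *
g=W([-2.9,-133,40])[0]
go(g,Mt(0,(0,-1)),True);log()
crop('side',250,230,390,340,5,'s10.png')
E
```

```text
clock: 14.1
eef_pos: [528.1, -119.9, 30.0]
tool_rot: [0.55, 1.564, -1.035]
force: [0.2, 0.5, 0.6]
width: 49.2
shift tool [ 1.  -0.5 -0.3] rot [ 0.003  0.005 -0.003] norms 1.1 0.007
pos [ 528.1 -119.9   30. ] -> [ 527.6 -119.5   29. ] w 49.2 F [0.2 0.5 0.6] t 14.1 q [-0.18  0.88  0.55  1.98 -0.89  0.54 -0.57]
```

View pics/s10.png

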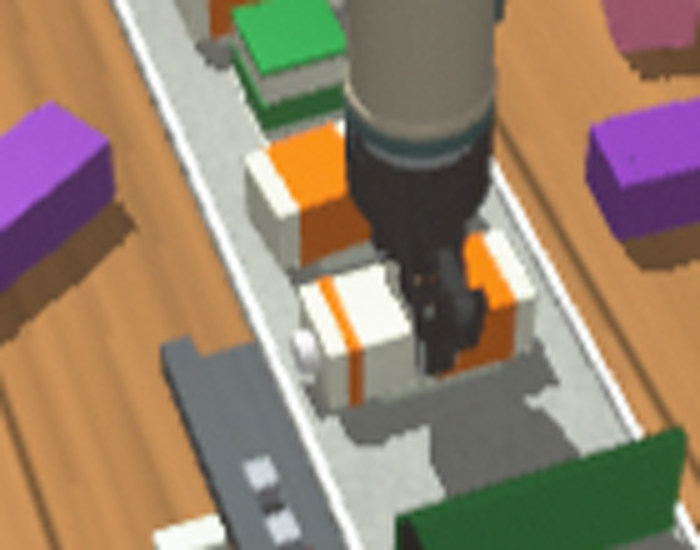

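```bash
python3 -m handwheel '-1 -15 0 0 0 0 0;-1 -20 0 0 0 0 0;-1 -20 0 0 0 0 0;-1 -20 0 0 0 0 0;-1 -10 0 0 0 0 0;-1 0 0 0 0 0 0'
python3 - <<'E'
from h import *
g=W([-2.9,-133,120])[0]
go(g,Mt(0,(0,-1)),True);log()
E
python3 -m handwheel '-1 0 0 0 -0.13 0 0;-1 0 0 0 -0.13 0 0;-1 0 0 0 -0.13 0 0;-1 0 0 0 -0.13 0 0;-1 0 0 0 -0.13 0 0;-1 0 0 0 -0.13 0 0;-1 0 0 0 -0.13 0 0;-1 0 0 0 -0.13 0 0;-1 0 0 0 -0.13 0 0;-1 0 0 0 -0.13 0 0'
python3 - <<'E'
from h import *
g=W([-2.9,-133,120])[0]
go(g,Mt(0,(0,1)),True);log()
E
```

```text
clock: 14.75
eef_pos: [526.0, -118.9, 119.9]
tool_rot: [-0.099, 1.566, -1.684]
force: [-0.0, -0.8, -3.4]
width: 49.4
shift tool [10.9  1.7  0.6] rot [0.002 0.005 0.   ] norms 11.1 0.005
pos [ 526.  -118.9  119.9] -> [ 527.6 -119.5  109. ] w 49.4 F [-0.  -0.8 -3.4] t 14.75 q [-0.27  0.76  0.71  1.95 -0.74  0.72 -0.7 ]
clock: 15.75
eef_pos: [520.2, -116.1, 113.4]
tool_rot: [-2.736, 1.557, -2.969]
force: [-0.7, 0.2, -3.0]
width: 49.2
shift tool [ 4.3 -1.6  8.1] rot [-1.786 -0.014 -0.008] norms 9.3 1.786
pos [ 520.2 -116.1  113.4] -> [ 527.6 -119.5  109. ] w 49.2 F [-0.7  0.2 -3. ] t 15.75 q [-0.05  0.68  0.33  1.95 -0.37  0.59  0.29]
```

```bash
python3 -m handwheel '-1 0 0 1 -0.14 0 0;-1 0 0 1 -0.14 0 0;-1 0 0 1 -0.14 0 0;-1 0 0 1 -0.14 0 0;-1 0 0 0 -0.14 0 0;-1 0 0 0 -0.14 0 0;-1 0 0 0 -0.14 0 0;-1 0 0 0 -0.14 0 0;-1 0 0 0 -0.14 0 0;-1 0 0 0 -0.14 0 0'
python3 - <<'E'
from h import *
g=W([-2.9,-138,120])[0]
go(g,Mt(0,(0,1)),True);log()
E
```

```text
clock: 16.75
eef_pos: [517.0, -115.5, 105.6]
tool_rot: [1.869, 1.541, 3.093]
force: [-0.3, 0.2, -3.5]
width: 49.1
shift tool [ -3.7 -12.9  -5. ] rot [-0.329 -0.004 -0.029] norms 14.3 0.331
pos [ 517.  -115.5  105.6] -> [ 527.6 -124.5  109. ] w 49.1 F [-0.3  0.2 -3.5] t 16.75 q [ 0.22  0.66 -0.08  1.94  0.09  0.57  1.3 ]
```

```bash
python3 -m handwheel '-1 -1 -4 -2 -0.11 0 -0.01;-1 -1 -4 -2 -0.11 0 -0.01;-1 -1 -4 -1 -0.1 0 -0.01;-1 0 0 0 0 0 0;-1 0 0 0 0 0 0'
python3 - <<'E'
from h import *
g=W([-2.9,-138,40])[0]
go(g,Mt(0,(0,1)),True);log()
E
```

```text
clock: 17.25
eef_pos: [523.8, -123.6, 104.6]
tool_rot: [1.708, 1.563, -3.02]
force: [-0.5, -0.1, -3.4]
width: 49.2
shift tool [75.6 -4.4 -0.8] rot [ 0.001 -0.001 -0.007] norms 75.7 0.008
pos [ 523.8 -123.6  104.6] -> [ 527.6 -124.5   29. ] w 49.2 F [-0.5 -0.1 -3.4] t 17.25 q [ 0.29  0.67 -0.17  1.94  0.2   0.56  1.54]
```

```bash
python3 -m handwheel '-1 18 -2 0 0 0 -0.003;-1 18 -2 0 0 0 -0.003;-1 18 0 0 0 0 0;-1 10 0 0 0 0 0;-1 0 0 0 0 0 0'
python3 - <<'E'
from h import *
g=W([-2.9,-138,41])[0]
go(g,Mt(0,(0,1)),True);log()
E
```

```text
clock: 17.75
eef_pos: [526.8, -123.6, 37.8]
tool_rot: [2.066, 1.567, -2.672]
force: [-0.5, -0.1, -1.9]
width: 49.4
shift tool [ 7.8 -0.8 -0.9] rot [-0.008 -0.002 -0.003] norms 7.9 0.009
pos [ 526.8 -123.6   37.8] -> [ 527.6 -124.5   30. ] w 49.4 F [-0.5 -0.1 -1.9] t 17.75 q [ 0.26  0.78 -0.13  1.96  0.23  0.41  1.5 ]
```

```bash
python3 -m handwheel '-1 5 0 0 0 0 0;-1 3 0 0 0 0 0;-1 0 0 0 0 0 0;0.2 0 0 0 0 0 0;0.5 0 0 0 0 0 0;0.6 0 0 0 0 0 0;0.6 -15 0 0 0 0 0;0.6 -25 0 0 0 0 0;0.6 -35 0 0 0 0 0;0.6 0 0 0 0 0 0'
python3 - <<'E'
from h import *
g=W([17,-138,150])[0]
t=-np.radians(25)
go(g,Mt(t,(0,1)),True);log()
crop('side',250,230,390,340,5,'s11.png')
E
```

```text
clock: 18.75
eef_pos: [529.7, -123.7, 110.1]
tool_rot: [-2.261, 1.566, -0.717]
force: [0.1, -1.1, 0.3]
width: 68.5
shift tool [-29.9 -13.3  -0.8] rot [-0.01  -0.001  0.44 ] norms 32.7 0.44
pos [ 529.7 -123.7  110.1] -> [ 542.8 -124.8  140. ] w 68.5 F [ 0.1 -1.1  0.3] t 18.75 q [ 0.29  0.66 -0.17  1.93  0.2   0.56  1.53]
```

View pics/s11.png

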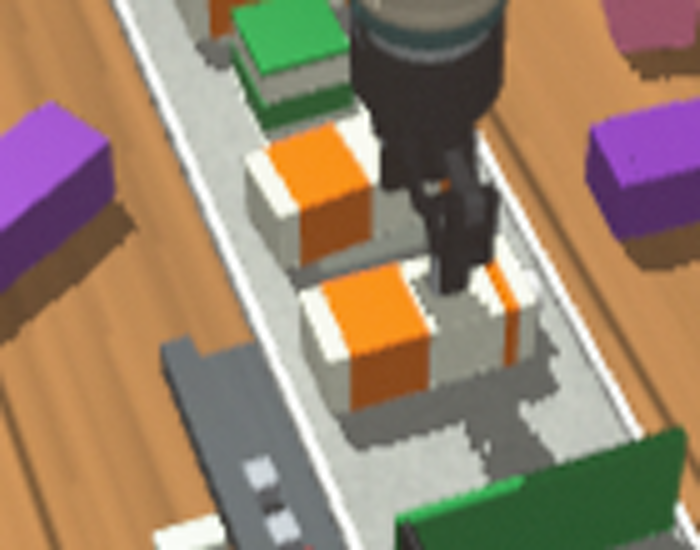

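```bash
cat > s4.py <<'E'
from sim import *
import io,contextlib
from multiprocessing import Pool
rad=np.radians; th=-.017
s_,M_=st(); QC=s_['qpos']; PC=s_['eef_pos']
def run(a):
    nm,gx,gy,ly,b,zs,psid=a
    capaz=th; psi=rad(psid)+th; d=(psi-capaz+np.pi)%(2*np.pi)-np.pi
    g0=W([[gx+20,gy,42]])[0]; up=g0+[0,0,160]; ge=W([[0,ly,92]])[0]; gu=ge+[0,0,110]
    def zv(az): return [-zs*np.sin(az),zs*np.cos(az),0]
    wps=[(PC,M_)]
    if zs<0:
        for k in (1,2,3): wps.append(pose(PC+[0,0,60],tv(0,0),zv(capaz+np.pi-np.pi*k/3)))
    wps+=[pose(up,tv(rad(b),capaz+np.pi),zv(capaz)),pose(g0,tv(rad(b),capaz+np.pi),zv(capaz)),pose(up,tv(rad(b),capaz+np.pi),zv(capaz))]
    n=max(1,int(np.ceil(abs(d)/.8)))
    for k in range(1,n+1):
        az=capaz+d*k/n; wps.append(pose(up+(gu-up)*k/n,tv(rad(b),az+np.pi),zv(az)))
    wps+=[pose(gu,tv(rad(45-b),psi),zv(psi)),pose(gu,tv(rad(90-b),psi),zv(psi)),pose(ge,tv(rad(90-b),psi),zv(psi))]
    f=io.StringIO()
    with contextlib.redirect_stdout(f): q,inf=follow(wps,QC,8)
    return a,q,inf,f.getvalue()
if __name__=='__main__':
    import sys
    J=[]
    for b in (15,25,35):
        for psi in (270,285,300): J.append(('C',-3,-138,-160,b,1,psi))
        for psi in (60,90,120): J.append(('C',-3,-138,-60,b,-1,psi))
    with Pool() as P:
        for a,q,inf,t in P.imap(run,J): print(a,q,inf if q is None else ('%.2f'%inf[0],inf[1]),flush=True)
E
OMP_NUM_THREADS=1 timeout 500 python3 s4.py
```

```text
('C', -3, -138, -160, 15, 1, 270) [-0.92  1.47  0.97  1.84  0.31  0.67 -0.7 ] ('0.11', array([2.11, 0.65, 0.26, 0.52, 0.72, 0.37, 1.36]))
('C', -3, -138, -160, 15, 1, 285) [-1.04  1.54  1.03  2.05  0.55  0.3  -0.91] ('0.14', array([2.  , 0.58, 0.18, 0.34, 0.81, 0.07, 1.36]))
('C', -3, -138, -160, 15, 1, 300) [-0.72  1.27  0.48  2.25  1.83  0.89 -2.04] ('0.51', array([2.3 , 0.85, 0.66, 0.14, 0.9 , 0.03, 0.9 ]))
('C', -3, -138, -60, 15, -1, 60) [ 1.15  1.33 -0.71  2.03 -1.04  0.64  1.31] ('0.20', array([1.89, 0.79, 0.48, 0.35, 0.03, 0.33, 1.49]))
('C', -3, -138, -60, 15, -1, 90) [ 0.71  1.22 -0.24  1.62 -0.79  1.35  1.14] ('0.11', array([2.34, 0.9 , 0.55, 0.54, 0.29, 0.33, 1.49]))
('C', -3, -138, -60, 15, -1, 120) [ 0.52  1.31 -0.24  1.22 -0.48  1.74  1.04] ('0.13', array([2.53, 0.81, 0.55, 0.45, 0.48, 0.17, 1.49]))
('C', -3, -138, -160, 25, 1, 270) [-0.9   1.38  1.01  1.89  0.13  0.56 -0.46] ('0.11', array([2.12, 0.74, 0.21, 0.52, 0.56, 0.33, 1.32]))
('C', -3, -138, -160, 25, 1, 285) [-0.94  1.34  0.94  2.09  0.84  0.26 -1.08] ('0.13', array([2.05, 0.78, 0.18, 0.34, 0.67, 0.03, 1.32])
[... 677 characters left out ...]
.25, 1.29]))
('C', -3, -138, -160, 35, 1, 285) [-0.8   1.15  0.81  2.12  1.08  0.26 -1.19] ('0.30', array([2.12, 0.94, 0.21, 0.34, 0.57, 0.03, 1.29]))
('C', -3, -138, -160, 35, 1, 300) [-0.53  0.99  0.4   2.29  2.03  0.68 -1.9 ] ('0.93', array([2.43, 0.91, 0.6 , 0.16, 0.7 , 0.03, 1.04]))
('C', -3, -138, -60, 35, -1, 60) [ 1.04  1.1  -0.7   2.11 -1.07  0.39  1.14] ('0.15', array([2.02, 0.88, 0.55, 0.35, 0.03, 0.16, 1.49]))
('C', -3, -138, -60, 35, -1, 90) [ 0.74  1.05 -0.39  1.75 -0.6   0.98  0.93] ('0.11', array([2.31, 0.9 , 0.59, 0.54, 0.48, 0.33, 1.49]))
('C', -3, -138, -60, 35, -1, 120) [ 0.57  1.14 -0.4   1.42 -0.26  1.38  0.91] ('0.16', array([2.36, 0.86, 0.59, 0.32, 0.48, 0.14, 1.49]))
```

```bash
cat >> h.py <<'E'
def MY(tilt,zx=1):
    """tool x tilted from down toward lane -y by tilt; tool z = lane +x"""
    Rz=R.from_euler('z',TH).as_matrix()
    X=np.array([0,-np.sin(tilt),-np.cos(tilt)]); Z=np.array([zx,0,0.]); return Rz@np.c_[X,np.cross(Z,X),Z]
B25=np.radians(25)
E
python3 -m handwheel '0.6 -5 -2 0 0 0 0.11;0.6 -5 -2 0 0 0 0.11;0.6 -5 -2 0 0 0 0.11;0.6 -5 -2 0 0 0 0.11;0.6 0 0 0 0 0 0;0.6 0 0 0 0 0 0'
python3 - <<'E'
from h import *
g=W([17,-138,42])[0]
go(g,Mt(-B25,(0,1)),True);log()
crop('top',340,200,440,275,8,'t12.png')
E
```

```text
clock: 19.4
eef_pos: [534.1, -124.0, 123.5]
tool_rot: [1.577, 1.107, 3.119]
force: [-0.1, -0.4, -0.4]
width: 68.4
shift tool [ 78.  -48.7  -0.3] rot [-0.011  0.002 -0.027] norms 91.9 0.029
pos [ 534.1 -124.   123.5] -> [ 542.8 -124.8   32. ] w 68.4 F [-0.1 -0.4 -0.4] t 19.4 q [ 0.23  0.87 -0.15  1.48  0.16  1.27  1.56]
```

View pics/t12.png

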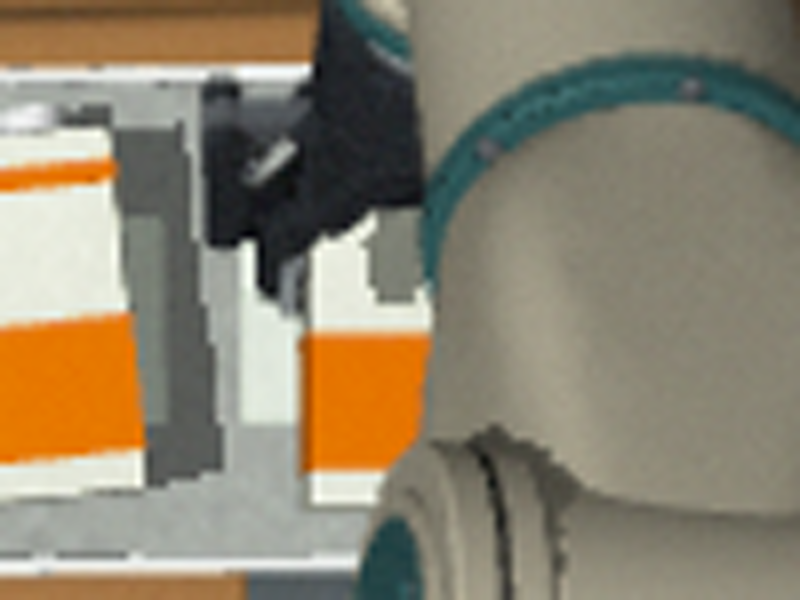

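```bash
python3 -m handwheel '0.6 0 -16 0 -0.005 0 -0.01;0.6 0 -16 0 -0.005 0 -0.01;0.6 4 -16 0 0 0 0;0.6 15 0 0 0 0 0;0.6 15 0 0 0 0 0;0.6 15 0 0 0 0 0;0.6 0 0 0 0 0 0'
python3 - <<'E'
from h import *
g=W([17,-138,42])[0]
go(g,Mt(-B25,(0,1)),True);log()
E
```

```text
clock: 20.15
eef_pos: [549.7, -126.2, 59.0]
tool_rot: [1.57, 1.133, 3.12]
force: [-0.1, -0.4, -0.0]
width: 68.3
shift tool [27.3 -5.2  1.3] rot [-0.003  0.002 -0.001] norms 27.8 0.004
pos [ 549.7 -126.2   59. ] -> [ 542.8 -124.8   32. ] w 68.3 F [-0.1 -0.4 -0. ] t 20.15 q [ 0.22  0.96 -0.15  1.47  0.18  1.16  1.56]
```

```bash
python3 -m handwheel '0.6 10 -2 1 0 0 0;0.6 10 -2 0 0 0 0;0.6 7 0 0 0 0 0;0.6 0 0 0 0 0 0'
python3 - <<'E'
from h import *
g=W([17,-138,42])[0]
go(g,Mt(-B25,(0,1)),True);log()
crop('side',250,230,390,340,5,'s13.png')
E
```

```text
clock: 20.55
eef_pos: [541.4, -125.4, 32.9]
tool_rot: [1.571, 1.137, 3.121]
force: [-1.0, 0.3, 0.4]
width: 67.9
shift tool [ 0.2 -1.6  0.7] rot [-0.004  0.002  0.003] norms 1.8 0.005
pos [ 541.4 -125.4   32.9] -> [ 542.8 -124.8   32. ] w 67.9 F [-1.   0.3  0.4] t 20.55 q [ 0.23  0.98 -0.15  1.51  0.18  1.1   1.55]
```

View pics/s13.png

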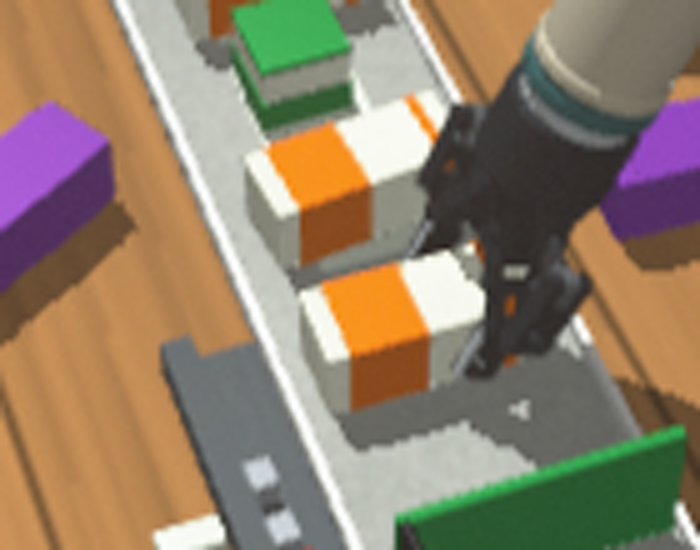

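```bash
python3 -m handwheel '-1 0 0 0 0 0 0;-1 0 0 0 0 0 0;-1 0 0 0 0 0 0;-1 0 0 0 0 0 0;-1 -9 4 0 0 0 0;-1 -18 8 0 0 0 0;-1 -18 8 0 0 0 0;-1 -18 8 0 0 0 0;-1 -18 8 0 0 0 0;-1 0 0 0 0 0 0'
python3 - <<'E'
from h import *
g=W([0,-170,200])[0]
go(g,MY(-B25),True);log()
crop('side',250,200,390,310,5,'s14.png')
E
```

```text
clock: 21.6
eef_pos: [545.5, -125.5, 130.8]
tool_rot: [1.572, 1.144, 3.122]
force: [0.3, -0.0, -3.3]
width: 49.7
shift tool [-47.7  38.2 -26.8] rot [ 1.423 -0.656  0.008] norms 66.7 1.567
pos [ 545.5 -125.5  130.8] -> [ 530.  -151.9  190. ] w 49.7 F [ 0.3 -0.  -3.3] t 21.6 q [ 0.23  0.85 -0.16  1.47  0.16  1.25  1.57]
```

View pics/s14.png

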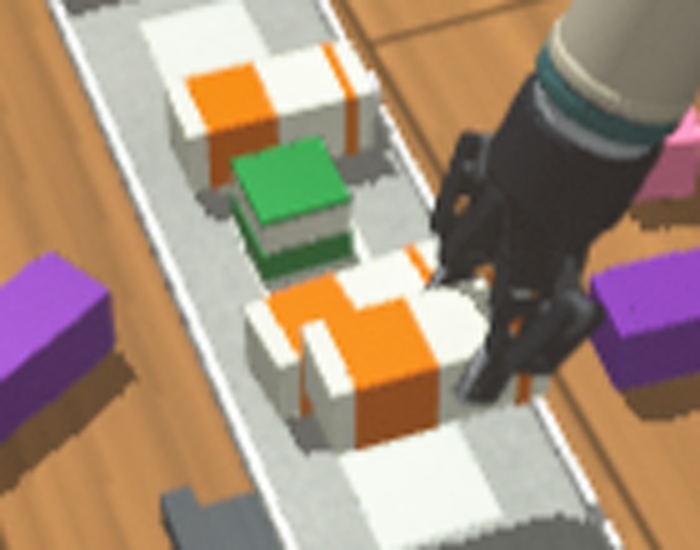

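```bash
python3 -m handwheel '-1 -18 8 0 0 0 0;-1 -9 4 0 0.1 -0.046 0;-1 0 0 0 0.12 -0.055 0;-1 0 0 0 0.12 -0.055 0;-1 0 0 0 0.12 -0.055 0;-1 0 0 0 0.12 -0.055 0;-1 0 0 0 0.12 -0.055 0;-1 0 0 0 0.12 -0.055 0;-1 0 0 0 0.12 -0.055 0;-1 0 0 0 0.12 -0.055 0'
python3 - <<'E'
from h import *
g=W([0,-170,200])[0]
go(g,MY(-B25),True);log()
E
```

```text
clock: 22.65
eef_pos: [541.5, -123.3, 153.2]
tool_rot: [1.592, 1.136, 1.933]
force: [-0.8, 0.8, -2.1]
width: 49.5
shift tool [-43.   -5.6 -20.8] rot [ 0.322 -0.16   0.003] norms 48.1 0.359
pos [ 541.5 -123.3  153.2] -> [ 530.  -151.9  190. ] w 49.5 F [-0.8  0.8 -2.1] t 22.65 q [ 0.37  0.76 -0.01  1.63 -0.36  1.08  0.93]
```

```bash
python3 -m handwheel '-1 -8 -1 -4 0.1 -0.05 0;-1 -8 -1 -4 0.1 -0.05 0;-1 -8 -1 -4 0.1 -0.05 0;-1 -8 -1 -4 0.02 0 0;-1 -8 -1 -4 0 0 0;-1 0 0 0 0 0 0'
python3 - <<'E'
from h import *
g=W([0,-170,200])[0]
go(g,MY(-B25),True);log()
go(g,MY(np.pi/2-B25),True);log()
E
```

```text
clock: 23.25
eef_pos: [518.5, -149.0, 184.8]
tool_rot: [1.618, 1.137, 1.587]
force: [0.1, -1.0, -3.0]
width: 49.3
shift tool [-6.1 -0.1 11.4] rot [-0.016 -0.014  0.003] norms 12.9 0.022
pos [ 518.5 -149.   184.8] -> [ 530.  -151.9  190. ] w 49.3 F [ 0.1 -1.  -3. ] t 23.25 q [ 0.43  0.66  0.05  1.75 -0.49  1.01  0.77]
shift tool [-17.1 -11.1  11.4] rot [-0.002 -0.024 -1.568] norms 23.4 1.568
pos [ 518.5 -149.   184.8] -> [ 529.7 -166.5  195.4] w 49.3 F [ 0.1 -1.  -3. ] t 23.25 q [ 0.43  0.66  0.05  1.75 -0.49  1.01  0.77]
```

```bash
python3 -m handwheel '-1 0 0 3 0 0 -0.13;-1 0 0 3 0 0 -0.14;-1 0 0 3 0 0 -0.14;-1 0 0 2 0 0 -0.14;-1 0 0 0 0 0 -0.14;-1 0 0 0 0 0 -0.14;-1 0 0 0 0 0 -0.14;-1 0 0 0 0 0 -0.14;-1 0 0 0 0 0 -0.14'
python3 - <<'E'
from h import *
g=W([0,-170,200])[0]
go(g,MY(np.pi/2-B25),True);log()
E
```

```text
clock: 24.15
eef_pos: [538.6, -146.5, 185.7]
tool_rot: [-1.582, 0.717, -1.592]
force: [-0.2, -0.1, -4.9]
width: 49.3
shift tool [  8.9 -20.5  -8.6] rot [ 0.009 -0.002 -0.281] norms 24.0 0.281
pos [ 538.6 -146.5  185.7] -> [ 529.7 -166.5  195.4] w 49.3 F [-0.2 -0.1 -4.9] t 24.15 q [-0.78  0.96  0.9   1.93  0.25  0.63 -0.32]
```

```bash
python3 -m handwheel '-1 3 -7 -3 0 0 -0.12;-1 3 -7 -3 0 0 -0.12;-1 2 -6 -2 0 0 -0.03;-1 0 0 0 0 0 0;-1 0 0 0 0 0 0'
python3 - <<'E'
from h import *
g=W([0,-170,92])[0]
go(g,MY(np.pi/2-B25),True);log()
crop('side',230,150,390,340,3.1,'s15.png');crop('top',300,180,480,300,4,'t15.png')
E
```

```text
clock: 24.65
eef_pos: [537.2, -150.7, 188.0]
tool_rot: [-1.592, 0.441, -1.566]
force: [0.6, -0.6, -2.3]
width: 49.1
shift tool [57.3 84.4 -5.8] rot [ 0.03   0.02  -0.005] norms 102.2 0.037
pos [ 537.2 -150.7  188. ] -> [ 529.7 -166.5   87.4] w 49.1 F [ 0.6 -0.6 -2.3] t 24.65 q [-0.91  1.19  1.02  1.94  0.31  0.64 -0.45]
```

View pics/s15.png

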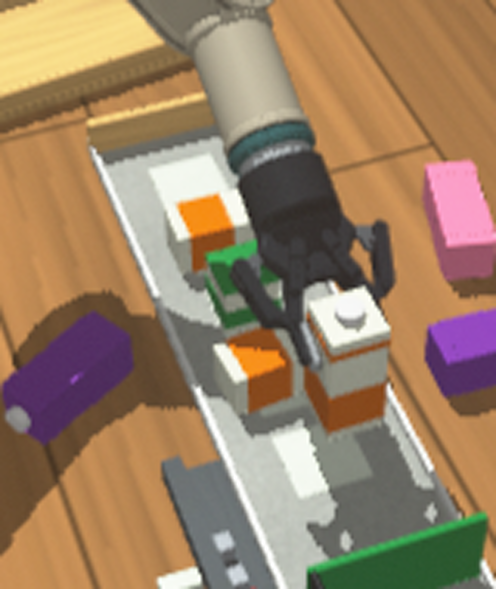

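View pics/t15.png

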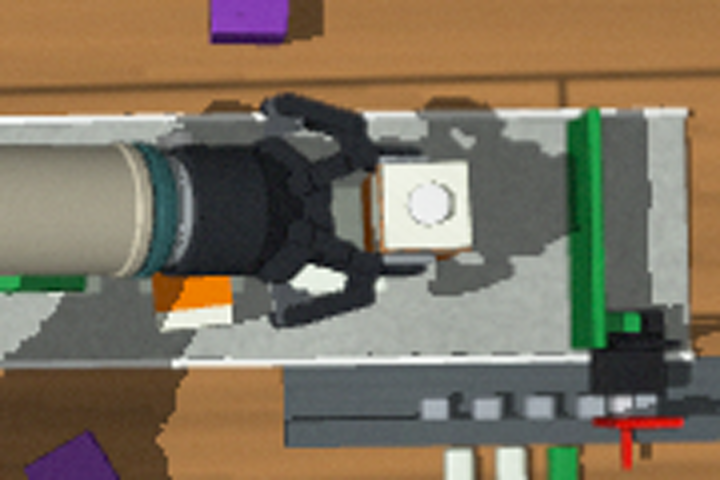

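```bash
python3 -m handwheel '-1 9 13 -1 0.01 0.01 0;-1 9 13 -1 0.01 0.01 0;-1 9 13 -1 0.01 0 0;-1 9 13 -1 0 0 0;-1 9 13 -1 0 0 0;-1 0 0 0 0 0 0'
python3 - <<'E'
from h import *
g=W([0,-170,92])[0]
go(g,MY(np.pi/2-B25),True);log()
E
```

```text
clock: 25.35
eef_pos: [531.2, -166.9, 104.2]
tool_rot: [-1.563, 0.451, -1.595]
force: [-0.4, -0.2, -3.2]
width: 49.1
shift tool [ 7.  15.3 -1.6] rot [-0.011 -0.007 -0.015] norms 16.9 0.02
pos [ 531.2 -166.9  104.2] -> [ 529.7 -166.5   87.4] w 49.1 F [-0.4 -0.2 -3.2] t 25.35 q [-0.85  1.32  0.95  1.93  0.24  0.56 -0.54]
```

```bash
python3 -m handwheel '-1 3 8 -1 -0.01 -0.007 -0.015;-1 2 5 0 0 0 0;-1 0 0 0 0 0 0;-1 0 0 0 0 0 0'
python3 - <<'E'
from h import *
g=W([0,-170,91])[0]
go(g,MY(np.pi/2-B25),True);log()
E
```

```text
clock: 25.75
eef_pos: [530.5, -166.6, 90.1]
tool_rot: [-1.571, 0.433, -1.587]
force: [-0.1, -0.0, -2.8]
width: 49.5
shift tool [ 1.5  3.5 -0.8] rot [-0.     0.     0.003] norms 3.9 0.003
pos [ 530.5 -166.6   90.1] -> [ 529.7 -166.5   86.4] w 49.5 F [-0.1 -0.  -2.8] t 25.75 q [-0.86  1.36  0.95  1.92  0.24  0.55 -0.56]
```

```bash
python3 -m handwheel '-1 1 2 0 0 0 0;-1 0 0 0 0 0 0'; python3 -m handwheel '-1 0.6 1.4 0 0 0 0;-1 0 0 0 0 0 0'
```

```text
clock: 25.95
eef_pos: [531.0, -166.7, 88.8]
tool_rot: [-1.569, 0.434, -1.587]
force: [-1.0, -0.2, -2.5]
width: 49.0
clock: 26.15
eef_pos: [531.3, -166.6, 87.8]
tool_rot: [-1.567, 0.434, -1.586]
force: [0.4, -0.3, -3.2]
width: 49.5
```

```bash
python3 -m handwheel '-1 0.6 1.4 0 0 0 0;-1 0 0 0 0 0 0'
```

```text
clock: 26.35
eef_pos: [531.5, -166.5, 86.4]
tool_rot: [-1.567, 0.435, -1.586]
force: [-0.2, -0.8, -3.7]
width: 49.4
```

```bash
python3 -m handwheel '-1 0.6 1.4 0 0 0 0;-1 0 0 0 0 0 0';python3 -m handwheel '-1 0.6 1.4 0 0 0 0;-1 0 0 0 0 0 0'; python3 -c "
from h import *
crop('side',260,180,370,300,5,'s16.png')"
```

```text
clock: 26.55
eef_pos: [531.6, -166.8, 85.9]
tool_rot: [-1.567, 0.433, -1.586]
force: [0.1, 0.1, -3.5]
width: 49.4
clock: 26.75
eef_pos: [531.7, -167.0, 86.0]
tool_rot: [-1.566, 0.43, -1.587]
force: [-0.5, 0.6, -3.2]
width: 49.8
```

View pics/s16.png

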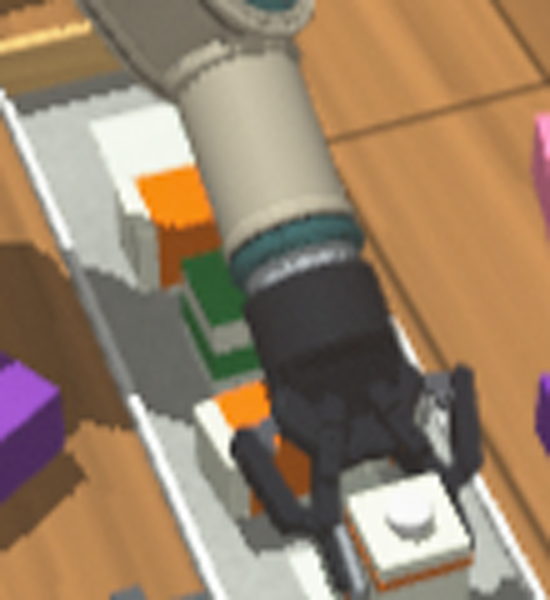

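```bash
python3 -m handwheel '-1 1.2 2.7 0 0 0 0';python3 -m handwheel '-1 0 0 0 0 0 0'
```

```text
clock: 26.9
eef_pos: [531.8, -167.7, 85.8]
tool_rot: [-1.566, 0.426, -1.587]
force: [-0.8, 12.0, 19.8]
width: 49.3
clock: 27.0
eef_pos: [531.9, -167.7, 86.2]
tool_rot: [-1.566, 0.426, -1.587]
force: [0.1, -0.2, -3.9]
width: 49.6
```

```bash
python3 -m handwheel '0.3 0 0 0 0 0 0;0.5 0 0 0 0 0 0;0.6 0 0 0 0 0 0;0.6 0 0 0 0 0 0;0.6 -10 0 0 0 0 0;0.6 -20 0 0 0 0 0;0.6 -25 0 0 0 0 0;0.6 -30 0 0 0 0 0;0.6 -30 0 0 0 0 0;0.6 0 0 0 0 0 0'
python3 - <<'E'
from h import *
s,M=st(); print(s['eef_pos'],s['qpos'].round(2)); log()
crop('side',230,150,390,340,3.1,'s17.png');crop('top',200,180,480,300,2.8,'t17.png')
E
```

```text
clock: 28.0
eef_pos: [532.7, -58.1, 135.8]
tool_rot: [-1.568, 0.425, -1.591]
force: [0.5, 0.3, -0.1]
width: 68.1
[532.67521439 -58.11055531 135.79964897] [-1.    1.27  0.94  1.83  0.21  0.82 -0.54]
```

View pics/s17.png

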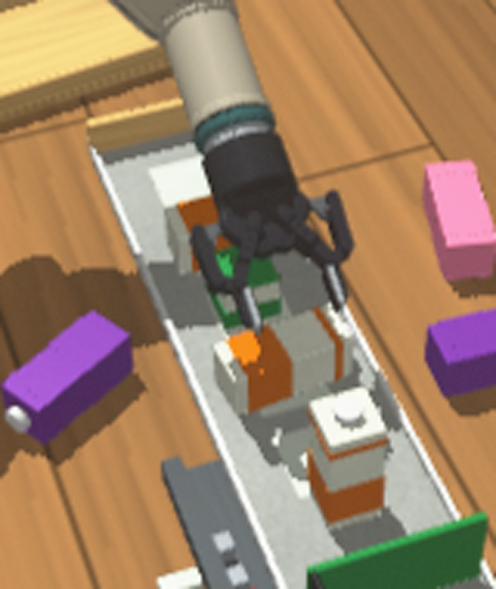

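View pics/t17.png

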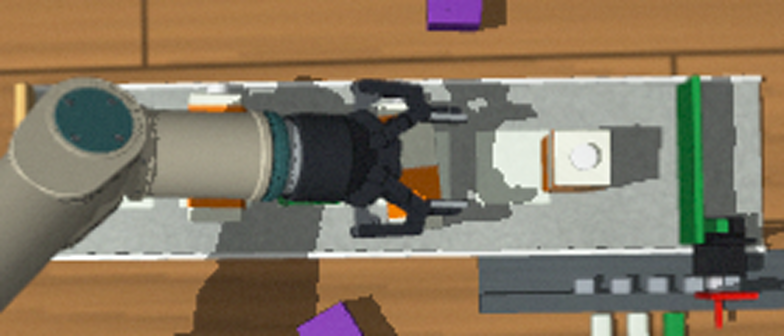

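```bash
python3 -m handwheel '0.6 -12 -20 0 0 0 0.05;0.6 -12 -20 0 0 0 0.13;0.6 -12 -20 0 0 0 0.14;0.6 -10 -10 0 0 0 0.14;0.6 -8 0 0 0 0 0.14;0.6 0 0 0 0 0 0.14;0.6 0 0 0 0 0 0.14;0.6 0 0 0 0 0 0.14;0.6 0 0 0 0 0 0.14;0.6 0 0 0 0 0 0.14'
python3 - <<'E'
from h import *
g=W([20,-27.8,170])[0]
go(g,MY(-B25),True);log()
go(g,Mt(-B25,(0,1),TH+.079),True)
E
```

```text
clock: 29.1
eef_pos: [524.9, -57.0, 225.4]
tool_rot: [1.606, 1.386, 1.578]
force: [-0.4, 0.4, -1.3]
width: 68.3
shift tool [72.9 34.9 26.7] rot [-0.011 -0.003  0.252] norms 85.1 0.252
pos [524.9 -57.  225.4] -> [552.4 -10.1 160. ] w 68.3 F [-0.4  0.4 -1.3] t 29.1 q [-0.03  0.51  0.3   1.86 -0.42  0.89  0.49]
shift tool [72.  29.9 22.1] rot [-1.585  0.503  0.186] norms 81.0 1.673
pos [524.9 -57.  225.4] -> [547.7 -15.  160. ] w 68.3 F [-0.4  0.4 -1.3] t 29.1 q [-0.03  0.51  0.3   1.86 -0.42  0.89  0.49]
```

Now rotating toward the B grasp orientation.

```bash
python3 -m handwheel '0.6 0 0 0 -0.13 0.04 0.015;0.6 0 0 0 -0.13 0.04 0.015;0.6 0 0 0 -0.13 0.04 0.015;0.6 0 0 0 -0.13 0.04 0.015;0.6 0 0 0 -0.13 0.04 0.015;0.6 0 0 0 -0.13 0.04 0.015;0.6 0 0 0 -0.13 0.04 0.015;0.6 0 0 0 -0.13 0.04 0.015;0.6 0 0 0 -0.13 0.04 0.015;0.6 0 0 0 -0.13 0.04 0.015'
python3 - <<'E'
from h import *
g=W([20,-27.8,170])[0]
go(g,Mt(-B25,(0,1),TH+.079),True)
E
```

```text
clock: 30.1
eef_pos: [507.6, -84.0, 218.0]
tool_rot: [1.643, 1.148, 2.973]
force: [-0.5, -0.2, 1.5]
width: 68.4
shift tool [ 41.4 -43.7  78.1] rot [-0.282  0.097  0.01 ] norms 98.6 0.299
pos [507.6 -84.  218. ] -> [547.7 -15.  160. ] w 68.4 F [-0.5 -0.2  1.5] t 30.1 q [ 0.12  0.69  0.    1.55 -0.02  1.32  1.46]
```

```bash
python3 -m handwheel '0.6 5 -8 14 -0.1 0.03 0;0.6 5 -8 14 -0.1 0.03 0;0.6 5 -8 12 -0.08 0.03 0;0.6 5 -8 10 0 0 0;0.6 5 -8 8 0 0 0;0.6 0 0 0 0 0 0'
python3 - <<'E'
from h import *
g=W([20,-27.8,130])[0]
go(g,Mt(-B25,(0,1),TH+.079),True)
crop('top',250,200,410,275,5,'t18.png')
E
```

```text
clock: 30.7
eef_pos: [532.3, -33.2, 171.3]
tool_rot: [1.567, 1.13, -3.088]
force: [0.1, -0.9, -0.1]
width: 68.3
shift tool [ 39.4 -36.7  17.2] rot [-0.004  0.004 -0.004] norms 56.5 0.007
pos [532.3 -33.2 171.3] -> [547.7 -15.  120. ] w 68.3 F [ 0.1 -0.9 -0.1] t 30.7 q [ 0.03  0.78 -0.07  1.52  0.06  1.29  1.57]
```

View pics/t18.png

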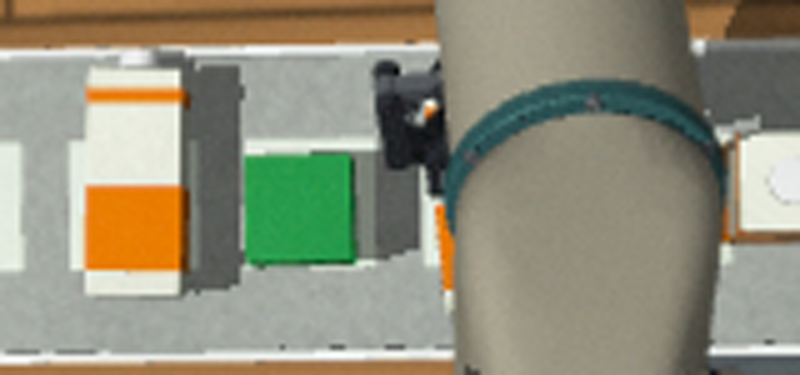

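```bash
python3 -m handwheel '0.6 8 -9 5 0 0 0;0.6 8 -9 5 0 0 0;0.6 8 -9 5 0 0 0;0.6 8 -9 3 0 0 0;0.6 8 0 0 0 0 0;0.6 0 0 0 0 0 0'
python3 - <<'E'
from h import *
g=W([20,-27.8,42])[0]
go(g,Mt(-B25,(0,1),TH+.079),True)
E
```

```text
clock: 31.35
eef_pos: [547.6, -17.4, 115.7]
tool_rot: [1.577, 1.13, -3.086]
force: [-1.1, -0.5, -0.4]
width: 68.3
shift tool [ 75.6 -35.9   2.6] rot [-0.012  0.003 -0.005] norms 83.7 0.013
pos [547.6 -17.4 115.7] -> [547.7 -15.   32. ] w 68.3 F [-1.1 -0.5 -0.4] t 31.35 q [ 0.01  0.87 -0.07  1.5   0.06  1.22  1.54]
```

```bash
python3 -m handwheel '0.6 16 -8 2 -0.008 0 0;0.6 16 -8 1 0 0 0;0.6 16 -8 0 0 0 0;0.6 10 -5 0 0 0 0;0.6 0 0 0 0 0 0'
python3 - <<'E'
from h import *
g=W([20,-27.8,42])[0]
go(g,Mt(-B25,(0,1),TH+.079),True)
E
```

```text
clock: 31.85
eef_pos: [548.3, -14.6, 44.7]
tool_rot: [1.569, 1.129, -3.085]
force: [-0.7, 0.8, 0.5]
width: 68.2
shift tool [11.7 -4.9 -0.4] rot [-0.004  0.002 -0.006] norms 12.7 0.007
pos [548.3 -14.6  44.7] -> [547.7 -15.   32. ] w 68.2 F [-0.7  0.8  0.5] t 31.85 q [ 0.01  0.96 -0.07  1.52  0.07  1.11  1.54]
```

```bash
python3 -m handwheel '0.6 8 -4 0 0 0 0;0.6 3 -1 0 0 0 0;0.6 0 0 0 0 0 0;-1 0 0 0 0 0 0;-1 0 0 0 0 0 0;-1 0 0 0 0 0 0;-1 0 0 0 0 0 0'
python3 - <<'E'
from h import *
g=W([20,-27.8,42])[0]
go(g,Mt(-B25,(0,1),TH+.079),True)
crop('side',250,200,390,310,5,'s19.png')
E
```

```text
clock: 32.55
eef_pos: [549.8, -14.7, 32.5]
tool_rot: [1.57, 1.133, -3.085]
force: [-0.3, -0.7, -3.2]
width: 49.4
shift tool [ 1.3  1.7 -0.3] rot [-0.004  0.002 -0.002] norms 2.2 0.005
pos [549.8 -14.7  32.5] -> [547.7 -15.   32. ] w 49.4 F [-0.3 -0.7 -3.2] t 32.55 q [ 0.01  0.98 -0.07  1.52  0.07  1.09  1.54]
```

View pics/s19.png

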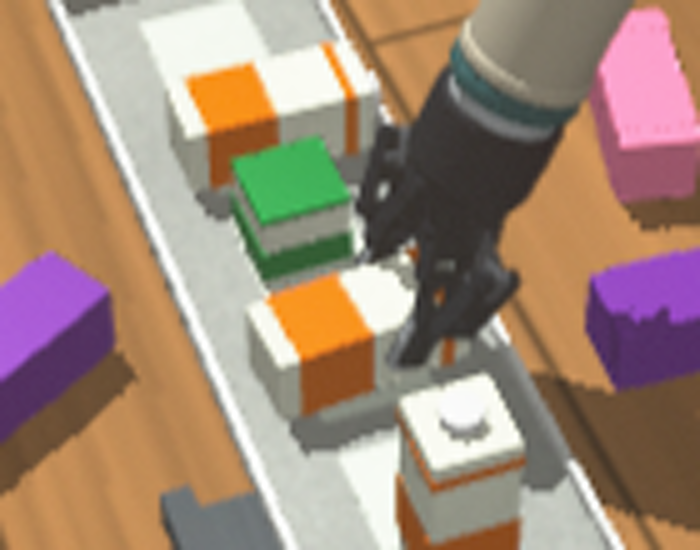

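```bash
python3 -m handwheel '-1 -9 4 0 0 0 0;-1 -18 8 0 0 0 0;-1 -18 8 0 0 0 0;-1 -18 8 0 0 0 0;-1 -18 8 0 0 0 0;-1 -18 8 0 0 0 0;-1 -9 4 0 0 0 0;-1 0 0 0 0 0 0'
python3 - <<'E'
from h import *
g=W([0,-60,200])[0]
go(g,MY(-B25),True);log()
E
```

```text
clock: 33.4
eef_pos: [551.5, -15.0, 157.9]
tool_rot: [1.571, 1.132, -3.085]
force: [-0.6, -0.5, -3.0]
width: 49.4
shift tool [-20.1  32.7 -25.8] rot [ 1.49  -0.697 -0.002] norms 46.3 1.645
pos [551.5 -15.  157.9] -> [531.9 -41.9 190. ] w 49.4 F [-0.6 -0.5 -3. ] t 33.4 q [ 0.01  0.82 -0.07  1.47  0.06  1.3   1.55]
```

```bash
python3 -m handwheel '-1 -5 2 0 0.1 -0.046 0;-1 -5 2 0 0.12 -0.056 0;-1 -5 2 0 0.12 -0.056 0;-1 -4 2 0 0.12 -0.056 0;-1 0 0 0 0.12 -0.056 0;-1 0 0 0 0.12 -0.056 0;-1 0 0 0 0.12 -0.056 0;-1 0 0 0 0.12 -0.056 0;-1 0 0 0 0.12 -0.056 0;-1 0 0 0 0.12 -0.056 0'
python3 - <<'E'
from h import *
g=W([0,-60,200])[0]
go(g,MY(-B25),True);log()
E
```

```text
clock: 34.4
eef_pos: [548.2, -14.5, 170.2]
tool_rot: [1.611, 1.131, 1.884]
force: [0.5, 0.4, -4.0]
width: 49.3
shift tool [-26.9 -11.6 -23.5] rot [ 0.259 -0.14  -0.001] norms 37.6 0.295
pos [548.2 -14.5 170.2] -> [531.9 -41.9 190. ] w 49.3 F [ 0.5  0.4 -4. ] t 34.4 q [ 0.14  0.7   0.11  1.72 -0.52  1.03  0.85]
```

```bash
python3 -m handwheel '-1 -5 -2 -5 0.08 -0.045 0;-1 -5 -2 -5 0.08 -0.045 0;-1 -5 -2 -5 0.06 -0.03 0;-1 -5 -2 -4 0 0 0;-1 -5 -2 -4 0 0 0;-1 0 0 0 0 0 0'
python3 - <<'E'
from h import *
g=W([0,-60,200])[0]
go(g,MY(-B25),True);log()
E
```

```text
clock: 35.0
eef_pos: [521.4, -39.2, 185.0]
tool_rot: [1.603, 1.134, 1.615]
force: [-0.1, 0.4, -2.8]
width: 49.5
shift tool [-5.9 -0.4 10.3] rot [ 0.023 -0.026  0.   ] norms 11.9 0.035
pos [521.4 -39.2 185. ] -> [531.9 -41.9 190. ] w 49.5 F [-0.1  0.4 -2.8] t 35.0 q [ 0.19  0.62  0.15  1.86 -0.63  0.94  0.77]
```

```bash
python3 -m handwheel '-1 -3 0 0 0.01 -0.01 -0.13;-1 -3 0 0 0.01 -0.01 -0.14;-1 0 0 0 0 0 -0.14;-1 0 0 0 0 0 -0.14;-1 0 0 0 0 0 -0.14;-1 0 0 0 0 0 -0.14;-1 0 0 0 0 0 -0.14;-1 0 0 0 0 0 -0.14;-1 0 0 0 0 0 -0.14'
python3 - <<'E'
from h import *
g=W([0,-60,200])[0]
go(g,MY(np.pi/2-B25),True);log()
E
```

```text
clock: 35.9
eef_pos: [529.2, -40.0, 192.9]
tool_rot: [-1.553, 0.72, -1.568]
force: [0.6, -0.4, -5.1]
width: 49.4
shift tool [ 10.8 -12.7   2.6] rot [-0.007  0.014 -0.284] norms 16.9 0.284
pos [529.2 -40.  192.9] -> [531.6 -56.6 195.4] w 49.4 F [ 0.6 -0.4 -5.1] t 35.9 q [-0.97  0.98  0.95  1.89  0.13  0.78 -0.34]
```

```bash
python3 -m handwheel '-1 4 -4 0 0 0 -0.12;-1 4 -4 0 0 0 -0.12;-1 2 -4 0 0 0 -0.04;-1 0 0 0 0 0 0;-1 0 0 0 0 0 0'
python3 - <<'E'
from h import *
g=W([0,-60,100])[0]
go(g,MY(np.pi/2-B25),True);log()
crop('side',230,150,390,340,3.1,'s20.png');crop('top',200,180,480,300,2.8,'t20.png')
E
```

```text
clock: 36.4
eef_pos: [534.0, -39.7, 184.6]
tool_rot: [-1.567, 0.432, -1.551]
force: [-0.2, 0.9, -2.4]
width: 49.0
shift tool [52.6 74.  -3. ] rot [0.012 0.033 0.004] norms 90.9 0.035
pos [534.  -39.7 184.6] -> [531.6 -56.6  95.4] w 49.0 F [-0.2  0.9 -2.4] t 36.4 q [-1.07  1.21  1.01  1.84  0.19  0.84 -0.45]
```

View pics/s20.png

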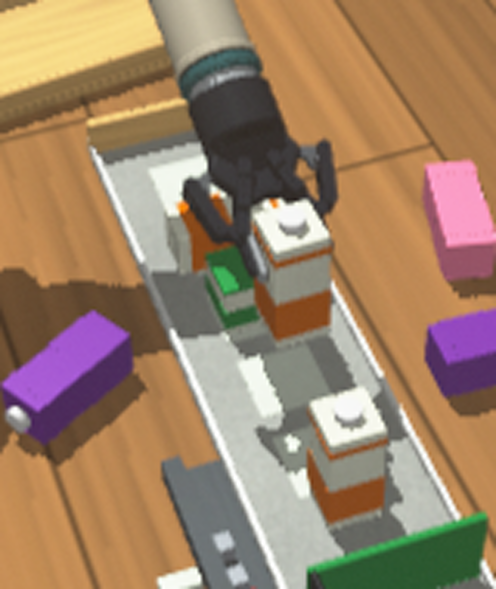

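View pics/t20.png

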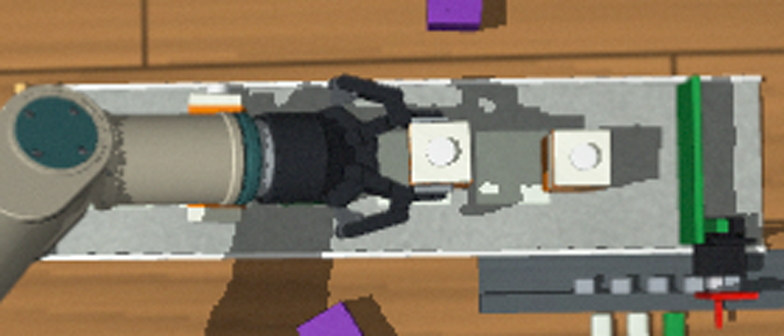

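```bash
python3 -m handwheel '-1 10 13 -1 0 0.01 0;-1 10 13 0 0 0.01 0;-1 10 13 0 0 0.01 0;-1 10 13 0 0 0 0;-1 9 13 0 0 0 0;-1 0 0 0 0 0 0'
python3 - <<'E'
from h import *
g=W([0,-60,91])[0]
go(g,MY(np.pi/2-B25),True);log()
E
```

```text
clock: 37.1
eef_pos: [532.7, -60.0, 98.6]
tool_rot: [-1.579, 0.441, -1.592]
force: [-0.8, 0.4, -3.0]
width: 49.3
shift tool [ 2.2 12.5 -1.1] rot [ 0.006 -0.004 -0.005] norms 12.8 0.009
pos [532.7 -60.   98.6] -> [531.6 -56.6  86.4] w 49.3 F [-0.8  0.4 -3. ] t 37.1 q [-1.    1.34  0.94  1.82  0.13  0.78 -0.5 ]
```

```bash
python3 -m handwheel '-1 2 4 0 0 0 0;-1 2 3 0 0 0 0;-1 0 0 0 0 0 0'; python3 -m handwheel '-1 1 2 0 0 0 0;-1 0 0 0 0 0 0';python3 -m handwheel '-1 1 2 0 0 0 0'
```

```text
clock: 37.4
eef_pos: [532.8, -61.1, 90.2]
tool_rot: [-1.578, 0.439, -1.592]
force: [0.5, 0.2, -3.1]
width: 49.5
clock: 37.6
eef_pos: [533.2, -60.7, 88.5]
tool_rot: [-1.577, 0.44, -1.591]
force: [0.5, 0.3, -3.2]
width: 49.4
clock: 37.7
eef_pos: [533.5, -60.6, 86.8]
tool_rot: [-1.576, 0.44, -1.59]
force: [-0.4, 0.1, -3.4]
width: 49.2
```

```bash
python3 -m handwheel '-1 1 2 0 0 0 0';python3 -m handwheel '-1 1 2 0 0 0 0'
```

```text
clock: 37.8
eef_pos: [533.5, -60.7, 85.3]
tool_rot: [-1.576, 0.439, -1.59]
force: [-0.7, 5.2, 4.5]
width: 49.5
clock: 37.9
eef_pos: [533.5, -61.1, 85.3]
tool_rot: [-1.575, 0.436, -1.59]
force: [-2.8, 7.1, 11.1]
width: 49.4
```

Contact with the floor confirmed. Release and retreat.

```bash
python3 -m handwheel '-1 0 0 0 0 0 0;0.3 0 0 0 0 0 0;0.5 0 0 0 0 0 0;0.6 0 0 0 0 0 0;0.6 -10 0 0 0 0 0;0.6 -20 0 0 0 0 0;0.6 -25 0 0 0 0 0;0.6 -30 0 0 0 0 0;0.6 -30 0 0 0 0 0;0.6 0 0 0 0 0 0'
python3 - <<'E'
from h import *
s,M=st(); print(s['eef_pos'],s['qpos'].round(2)); log()
crop('side',230,150,390,340,3.1,'s21.png');crop('top',200,180,480,300,2.8,'t21.png')
E
```

```text
clock: 38.9
eef_pos: [535.5, 47.9, 138.2]
tool_rot: [-1.575, 0.432, -1.593]
force: [-0.6, 0.1, -0.6]
width: 68.8
[535.47363463  47.91322281 138.21122812] [-1.11  1.28  0.94  1.67  0.1   1.05 -0.5 ]
```

View pics/s21.png

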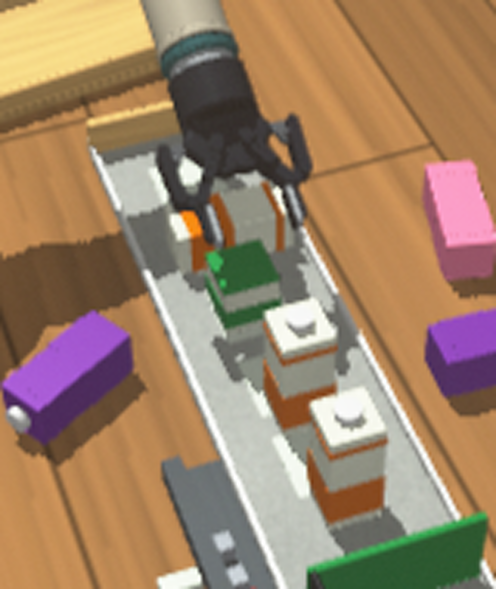

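View pics/t21.png

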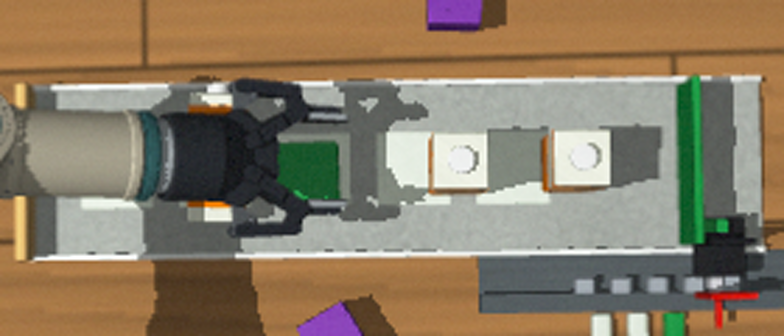

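```bash
python3 -m handwheel '0.6 -12 -20 0 0 0 0.05;0.6 -12 -20 0 0 0 0.13;0.6 -12 -20 0 0 0 0.14;0.6 -10 -10 0 0 0 0.14;0.6 -8 0 0 0 0 0.14;0.6 0 0 0 0 0 0.14;0.6 0 0 0 0 0 0.14;0.6 0 0 0 0 0 0.14;0.6 0 0 0 0 0 0.14;0.6 0 0 0 0 0 0.14'
python3 - <<'E'
from h import *
g=W([29,153,170])[0]
log()
go(g,Mt(-B25,(0,1),TH-.01),True)
E
```

```text
clock: 40.0
eef_pos: [527.9, 46.8, 226.4]
tool_rot: [1.642, 1.38, 1.613]
force: [0.4, 0.4, -0.7]
width: 68.4
shift tool [ 87.5 105.4  29.3] rot [-1.501  0.475  0.182] norms 140.1 1.585
pos [527.9  46.8 226.4] -> [559.7 166.  160. ] w 68.4 F [ 0.4  0.4 -0.7] t 40.0 q [-0.3   0.51  0.42  1.88 -0.52  0.88  0.39]
```

```bash
python3 -m handwheel '0.6 0 10 0 -0.13 0.04 0.015;0.6 0 10 0 -0.13 0.04 0.015;0.6 0 10 0 -0.13 0.04 0.015;0.6 0 10 0 -0.13 0.04 0.015;0.6 0 10 0 -0.13 0.04 0.015;0.6 0 10 5 -0.13 0.04 0.015;0.6 0 5 5 -0.13 0.04 0.015;0.6 0 0 10 -0.13 0.04 0.015;0.6 0 0 10 -0.13 0.04 0.015;0.6 0 0 10 -0.13 0.04 0.015'
python3 - <<'E'
from h import *
g=W([29,153,150])[0]
go(g,Mt(-B25,(0,1),TH-.01),True)
E
```

```text
clock: 41.0
eef_pos: [518.1, 109.1, 234.6]
tool_rot: [1.648, 1.143, 2.973]
force: [-0.1, -0.1, 0.3]
width: 68.3
shift tool [ 73.  -62.8  68.2] rot [-0.205  0.06   0.007] norms 118.0 0.214
pos [518.1 109.1 234.6] -> [559.7 166.  140. ] w 68.3 F [-0.1 -0.1  0.3] t 41.0 q [-0.21  0.69  0.08  1.51 -0.18  1.36  1.25]
```

```bash
python3 -m handwheel '0.6 10 -10 14 -0.1 0.03 0;0.6 10 -10 14 -0.08 0.03 0;0.6 10 -10 11 -0.02 0 0;0.6 10 -10 8 0 0 0;0.6 10 -8 5 0 0 0;0.6 5 -5 0 0 0 0;0.6 0 0 0 0 0 0'
python3 - <<'E'
from h import *
g=W([29,153,130])[0]
go(g,Mt(-B25,(0,1),TH-.01),True)
crop('top',210,195,410,275,4,'t22.png')
E
```

```text
clock: 41.7
eef_pos: [546.5, 152.5, 152.7]
tool_rot: [1.594, 1.128, 3.13]
force: [0.2, -0.0, 0.2]
width: 68.5
shift tool [ 23.9 -25.5  14.3] rot [-0.01  -0.007 -0.006] norms 37.7 0.013
pos [546.5 152.5 152.7] -> [559.7 166.  120. ] w 68.5 F [ 0.2 -0.   0.2] t 41.7 q [-0.27  0.84  0.02  1.43 -0.13  1.3   1.35]
```

View pics/t22.png

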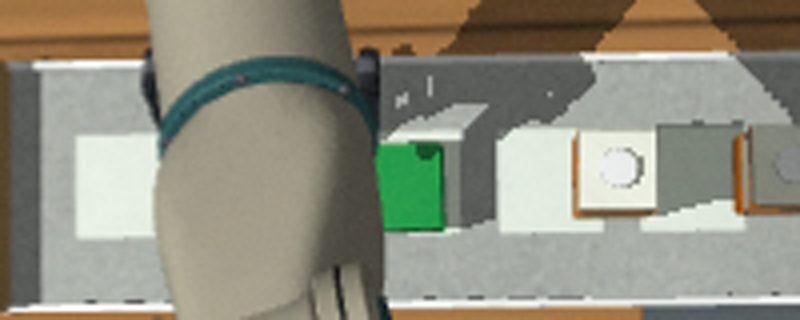

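```bash
python3 -m handwheel '0.6 6 -7 5 -0.01 -0.005 -0.005;0.6 6 -7 5 0 0 0;0.6 6 -7 4 0 0 0;0.6 6 -5 0 0 0 0;0.6 0 0 0 0 0 0'
python3 - <<'E'
from h import *
g=W([29,153,42])[0]
go(g,Mt(-B25,(0,1),TH-.01),True)
E
```

```text
clock: 42.25
eef_pos: [562.5, 166.1, 119.2]
tool_rot: [1.572, 1.137, 3.115]
force: [-0.6, -0.2, 0.1]
width: 68.4
shift tool [ 80.3 -34.1  -0.2] rot [-0.001 -0.     0.003] norms 87.2 0.003
pos [562.5 166.1 119.2] -> [559.7 166.   32. ] w 68.4 F [-0.6 -0.2  0.1] t 42.25 q [-0.27  0.9   0.01  1.4  -0.14  1.26  1.35]
```

```bash
python3 -m handwheel '0.6 16 -7 0 0 0 0;0.6 16 -7 0 0 0 0;0.6 16 -7 0 0 0 0;0.6 15 -6 0 0 0 0;0.6 0 0 0 0 0 0'
python3 - <<'E'
from h import *
g=W([29,153,42])[0]
go(g,Mt(-B25,(0,1),TH-.01),True)
E
```

```text
clock: 42.75
eef_pos: [559.3, 165.6, 43.7]
tool_rot: [1.574, 1.135, 3.117]
force: [-0.6, -0.3, -0.5]
width: 68.3
shift tool [10.4 -5.3  0.4] rot [-0.001 -0.001  0.001] norms 11.6 0.002
pos [559.3 165.6  43.7] -> [559.7 166.   32. ] w 68.3 F [-0.6 -0.3 -0.5] t 42.75 q [-0.27  1.    0.01  1.43 -0.14  1.14  1.36]
```

```bash
python3 -m handwheel '0.6 8 -4 0 0 0 0;0.6 2 -1 0 0 0 0;0.6 0 0 0 0 0 0;-1 0 0 0 0 0 0;-1 0 0 0 0 0 0;-1 0 0 0 0 0 0;-1 0 0 0 0 0 0;-1 0 0 0 0 0 0'
python3 - <<'E'
from h import *
g=W([29,153,42])[0]
go(g,Mt(-B25,(0,1),TH-.01),True)
crop('side',240,170,380,280,5,'s23.png')
E
```

```text
clock: 43.55
eef_pos: [561.4, 165.9, 32.2]
tool_rot: [1.572, 1.139, 3.115]
force: [0.1, 0.4, -2.1]
width: 49.4
shift tool [0.9 1.4 0.1] rot [-0.001  0.     0.005] norms 1.7 0.005
pos [561.4 165.9  32.2] -> [559.7 166.   32. ] w 49.4 F [ 0.1  0.4 -2.1] t 43.55 q [-0.27  1.01  0.01  1.42 -0.14  1.13  1.37]
```

View pics/s23.png

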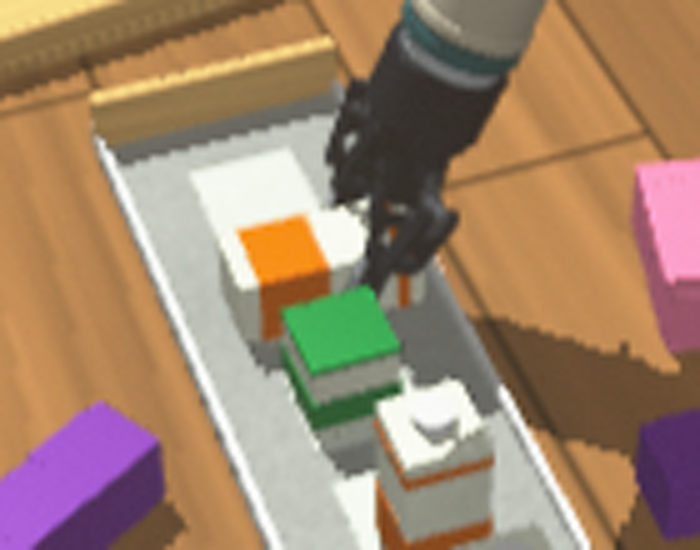

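```bash
python3 -m handwheel '-1 -9 4 0 0 0 0;-1 -18 8 0 0 0 0;-1 -18 8 0 0 0 0;-1 -18 8 0 0 0 0;-1 -18 8 0 0 0 0;-1 -18 8 0 0 0 0;-1 -9 4 0 0 0 0;-1 0 0 0 0 0 0'
python3 - <<'E'
from h import *
g=W([0,180,200])[0]
go(g,MY(-B25),True);log()
E
```

```text
clock: 44.4
eef_pos: [563.7, 165.6, 163.8]
tool_rot: [1.57, 1.144, 3.113]
force: [0.0, -0.4, -2.9]
width: 49.7
shift tool [-12.   37.   31.6] rot [ 1.417 -0.652  0.007] norms 50.1 1.56
pos [563.7 165.6 163.8] -> [535.9 198.  190. ] w 49.7 F [ 0.  -0.4 -2.9] t 44.4 q [-0.27  0.85  0.02  1.37 -0.13  1.33  1.34]
```

```bash
python3 -m handwheel '-1 -5 2 0 0.1 -0.046 0;-1 -5 2 0 0.12 -0.056 0;-1 -5 2 0 0.12 -0.056 0;-1 -4 2 0 0.12 -0.056 0;-1 0 0 0 0.12 -0.056 0;-1 0 0 0 0.12 -0.056 0;-1 0 0 0 0.12 -0.056 0;-1 0 0 0 0.12 -0.056 0;-1 0 0 0 0.12 -0.056 0;-1 0 0 0 0.12 -0.056 0'
python3 - <<'E'
from h import *
g=W([0,180,200])[0]
go(g,MY(-B25),True);log()
E
```

```text
clock: 45.4
eef_pos: [560.6, 164.1, 179.9]
tool_rot: [1.578, 1.138, 1.768]
force: [-0.4, -0.0, -2.9]
width: 49.4
shift tool [  6.8  38.7 -17.8] rot [ 0.187 -0.09   0.004] norms 43.1 0.208
pos [560.6 164.1 179.9] -> [535.9 198.  190. ] w 49.4 F [-0.4 -0.  -2.9] t 45.4 q [-0.21  0.66  0.19  1.78 -0.71  0.91  0.64]
```

```bash
python3 -m handwheel '-1 1 8 -4 0.08 -0.04 0;-1 1 8 -4 0.08 -0.04 0;-1 1 8 -3 0.02 0 0;-1 1 8 -3 0 0 0;-1 0 5 0 0 0 0;-1 0 0 0 0 0 0'
python3 - <<'E'
from h import *
g=W([0,180,200])[0]
go(g,MY(-B25),True);log()
E
```

```text
clock: 46.0
eef_pos: [538.6, 196.9, 189.2]
tool_rot: [1.61, 1.141, 1.589]
force: [0.7, -0.7, -2.7]
width: 49.3
shift tool [-0.3  1.4 -2.7] rot [-0.007 -0.015  0.007] norms 3.1 0.018
pos [538.6 196.9 189.2] -> [535.9 198.  190. ] w 49.3 F [ 0.7 -0.7 -2.7] t 46.0 q [-0.29  0.6   0.21  1.9  -0.81  0.79  0.49]
```

```bash
python3 -m handwheel '-1 0 0 0 0 0 -0.13;-1 0 0 0 0 0 -0.14;-1 0 0 0 0 0 -0.14;-1 0 0 0 0 0 -0.14;-1 0 0 0 0 0 -0.14;-1 0 0 0 0 0 -0.14'
python3 - <<'E'
from h import *
g=W([0,180,200])[0]
go(g,MY(np.pi/2-B25),True);log()
E
```

```text
clock: 46.6
eef_pos: [544.7, 184.9, 192.1]
tool_rot: [-1.589, 1.139, -1.627]
force: [-0.8, -0.3, -4.1]
width: 49.0
shift tool [-2.1 -3.  -8.9] rot [-0.011 -0.022 -0.702] norms 9.7 0.703
pos [544.7 184.9 192.1] -> [535.7 183.4 195.4] w 49.0 F [-0.8 -0.3 -4.1] t 46.6 q [-0.99  0.82  0.74  1.63 -0.15  1.04 -0.33]
```

```bash
python3 -m handwheel '-1 0 0 -3 0 0 -0.14;-1 0 0 -3 0 0 -0.14;-1 0 0 -3 0 0 -0.14;-1 0 0 0 0 -0.01 -0.14;-1 0 0 0 0 -0.01 -0.13;-1 0 0 0 0 0 0'
python3 - <<'E'
from h import *
g=W([0,180,98])[0]
go(g,MY(np.pi/2-B25),True);log()
crop('side',230,130,390,320,3.1,'s24.png');crop('top',200,180,480,300,2.8,'t24.png')
E
```

```text
clock: 47.2
eef_pos: [536.1, 199.7, 182.0]
tool_rot: [-1.57, 0.433, -1.575]
force: [-0.2, 0.8, -5.9]
width: 49.4
shift tool [52.  73.6 -0.3] rot [0.005 0.012 0.004] norms 90.1 0.013
pos [536.1 199.7 182. ] -> [535.7 183.4  93.4] w 49.4 F [-0.2  0.8 -5.9] t 47.2 q [-1.19  1.25  0.89  1.38  0.11  1.42 -0.54]
```

View pics/s24.png

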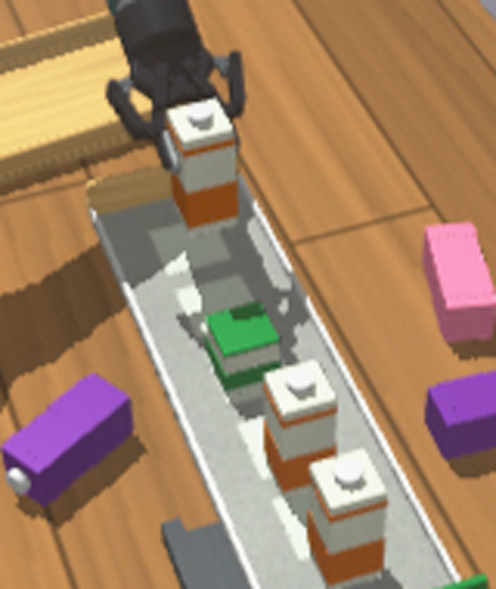

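View pics/t24.png

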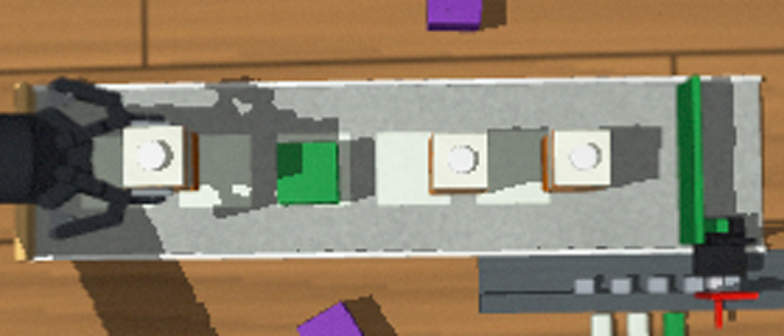

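```bash
python3 -m handwheel '-1 10 13 0 0 0.005 0;-1 10 13 0 0 0.005 0;-1 10 13 0 0 0 0;-1 10 13 0 0 0 0;-1 9 13 0 0 0 0;-1 0 0 0 0 0 0'
python3 - <<'E'
from h import *
g=W([0,180,91])[0]
go(g,MY(np.pi/2-B25),True);log()
E
```

```text
clock: 47.9
eef_pos: [540.4, 175.7, 107.3]
tool_rot: [-1.56, 0.454, -1.596]
force: [-0.4, 0.1, -3.0]
width: 49.3
shift tool [ 2.4 22.1 -5.1] rot [-0.014 -0.007 -0.017] norms 22.8 0.023
pos [540.4 175.7 107.3] -> [535.7 183.4  86.4] w 49.3 F [-0.4  0.1 -3. ] t 47.9 q [-1.15  1.33  0.85  1.4   0.06  1.32 -0.6 ]
```

```bash
python3 -m handwheel '-1 2 7 -2 -0.01 -0.005 -0.015;-1 2 7 -1 0 0 0;-1 1 3 0 0 0 0;-1 0 0 0 0 0 0'; python3 -m handwheel '-1 1 2 0 0 0 0'; python3 -m handwheel '-1 1 2 0 0 0 0'
```

```text
clock: 48.3
eef_pos: [537.7, 179.4, 88.3]
tool_rot: [-1.568, 0.437, -1.588]
force: [-0.1, -0.1, -3.3]
width: 49.0
clock: 48.4
eef_pos: [538.0, 179.7, 86.5]
tool_rot: [-1.567, 0.437, -1.587]
force: [-0.0, 0.2, -3.6]
width: 49.3
clock: 48.5
eef_pos: [538.1, 179.8, 84.4]
tool_rot: [-1.567, 0.437, -1.586]
force: [0.0, -0.5, -2.9]
width: 49.3
```

```bash
python3 -m handwheel '-1 1 2 0 0 0 0'; python3 -m handwheel '-1 1 2 0 0 0 0'
```

```text
clock: 48.6
eef_pos: [538.3, 179.7, 84.1]
tool_rot: [-1.566, 0.435, -1.586]
force: [-2.2, 5.4, 9.2]
width: 49.5
clock: 48.7
eef_pos: [538.3, 179.7, 84.2]
tool_rot: [-1.565, 0.432, -1.587]
force: [-2.3, 4.3, 5.8]
width: 48.9
```

```bash
python3 -m handwheel '-1 0 0 0 0 0 0;0.3 0 0 0 0 0 0;0.5 0 0 0 0 0 0;0.6 0 0 0 0 0 0;0.6 -10 0 0 0 0 0;0.6 -20 0 0 0 0 0;0.6 -25 0 0 0 0 0;0.6 -30 0 0 0 0 0;0.6 -30 0 0 0 0 0;0.6 0 0 0 0 0 0'
python3 - <<'E'
from h import *
s,M=st(); print(s['eef_pos'],s['qpos'].round(2)); log()
crop('side',230,130,390,320,3.1,'s25.png');crop('top',200,180,480,300,2.8,'t25.png')
E
```

```text
clock: 49.7
eef_pos: [540.9, 288.4, 138.3]
tool_rot: [-1.561, 0.428, -1.587]
force: [0.7, 0.3, 0.3]
width: 68.0
[540.89024948 288.41703733 138.27489115] [-1.18  1.36  0.85  1.1   0.05  1.63 -0.6 ]
```

View pics/s25.png

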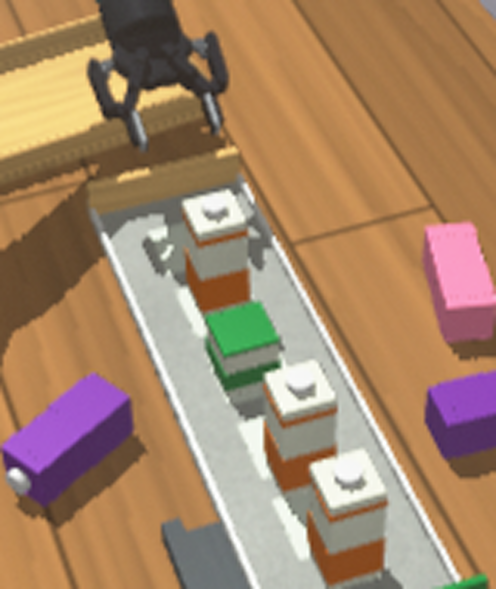

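View pics/t25.png

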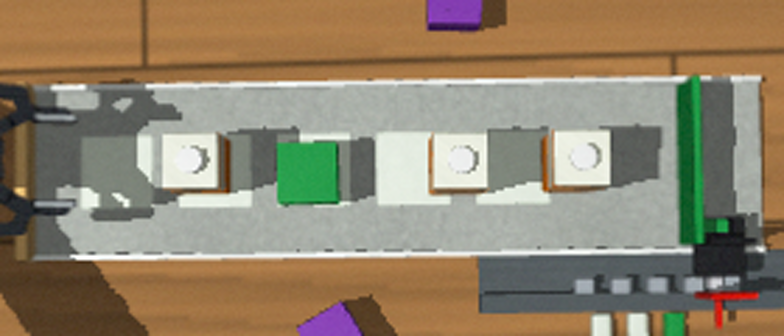

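```bash
python3 -m handwheel '1 -12 -20 0 0 0 0.05;1 -12 -20 0 0 0 0.13;1 -12 -20 0 0 0 0.14;1 -10 -20 0 0 0 0.14;1 -8 0 0 0 0 0.14;1 -10 0 0 0 0 0.14;1 -10 0 0 0 0 0.14;1 -10 0 0 0 0 0.14;1 0 0 0 0 0 0.12;1 0 0 0 0 0 0'
python3 - <<'E'
from h import *
g=W([-88.4,-318,170])[0]
go(g,Mt(0,(1,0)),True)
E
```

```text
clock: 50.8
eef_pos: [535.0, 281.9, 258.4]
tool_rot: [1.768, 1.554, 1.725]
force: [0.9, -1.2, -0.0]
width: 85.4
shift tool [  89.7 -590.2  -70. ] rot [-0.027 -0.003 -0.017] norms 601.1 0.032
pos [535.  281.9 258.4] -> [ 439.  -303.1  159. ] w 85.4 F [ 0.9 -1.2 -0. ] t 50.8 q [-0.89  0.61  0.61  1.64 -0.42  1.02 -0.19]
```

```bash
python3 -m handwheel '1 0 -30 -4 -0.01 0 -0.008;1 0 -45 -6 -0.01 0 -0.008;1 0 -45 -6 -0.007 0 0;1 0 -45 -6 0 0 0;1 0 -45 -6 0 0 0;1 0 -45 -6 0 0 0;1 0 -45 -6 0 0 0;1 0 -45 -6 0 0 0;1 0 -45 -6 0 0 0;1 0 -45 -6 0 0 0'
python3 - <<'E'
from h import *
g=W([-88.4,-318,170])[0]
go(g,Mt(0,(1,0)),True)
E
```

```text
clock: 51.8
eef_pos: [463.0, -155.2, 251.6]
tool_rot: [-2.639, 1.527, -2.63]
force: [0.7, -0.1, 0.2]
width: 85.0
shift tool [  96.6 -145.6  -21.7] rot [ 0.026 -0.038  0.021] norms 176.1 0.051
pos [ 463.  -155.2  251.6] -> [ 439.  -303.1  159. ] w 85.0 F [ 0.7 -0.1  0.2] t 51.8 q [-0.2   0.46  0.65  1.93 -0.31  0.88  0.61]
```

```bash
python3 -m handwheel '1 0 -35 -4 0.01 -0.015 0.01;1 0 -35 -4 0.01 -0.015 0.01;1 0 -35 -4 0.006 -0.008 0;1 0 -30 -2 0 0 0;1 0 -5 0 0 0 0;1 0 0 0 0 0 0;1 20 0 0 0 0 0;1 20 0 0 0 0 0;1 20 0 0 0 0 0;1 0 0 0 0 0 0'
python3 - <<'E'
from h import *
g=W([-88.4,-318,93])[0]
go(g,Mt(0,(1,0)),True)
E
```

```text
clock: 52.8
eef_pos: [443.5, -295.6, 182.4]
tool_rot: [-3.079, 1.537, -3.091]
force: [0.2, -0.6, 0.4]
width: 85.2
shift tool [100.5  -7.3  -1. ] rot [ 0.005 -0.034  0.002] norms 100.7 0.034
pos [ 443.5 -295.6  182.4] -> [ 439.  -303.1   82. ] w 85.2 F [ 0.2 -0.6  0.4] t 52.8 q [ 0.16  0.61  0.56  1.89 -0.42  0.79  0.93]
```

```bash
python3 -m handwheel '1 15 -4 0 0.005 -0.02 0;1 15 -3 0 0 -0.014 0;1 0 0 0 0 0 0;1 0 0 0 0 0 0'
python3 - <<'E'
from h import *
g=W([-88.4,-318,93])[0]
go(g,Mt(0,(1,0)),True)
crop('side',270,270,400,400,4.5,'s26.png'); im=get_image('top'); cv2.imwrite('pics/t26.png',cv2.resize(im[235:315,380:500],None,fx=6,fy=6,interpolation=2))
E
```

```text
clock: 53.2
eef_pos: [445.8, -297.0, 152.5]
tool_rot: [2.946, 1.569, 2.938]
force: [-0.2, 0.2, 0.2]
width: 85.5
shift tool [70.6 -6.1 -6.7] rot [ 0.009 -0.002 -0.   ] norms 71.1 0.009
pos [ 445.8 -297.   152.5] -> [ 439.  -303.1   82. ] w 85.5 F [-0.2  0.2  0.2] t 53.2 q [ 0.2   0.64  0.51  1.93 -0.47  0.69  0.99]
```

View pics/s26.png

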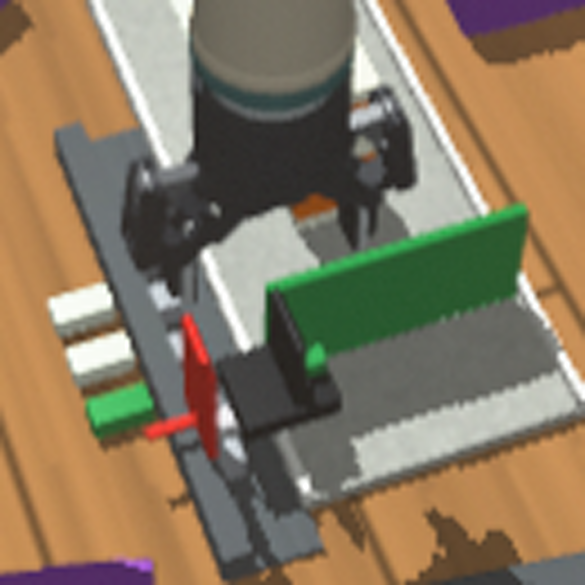

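View pics/t26.png

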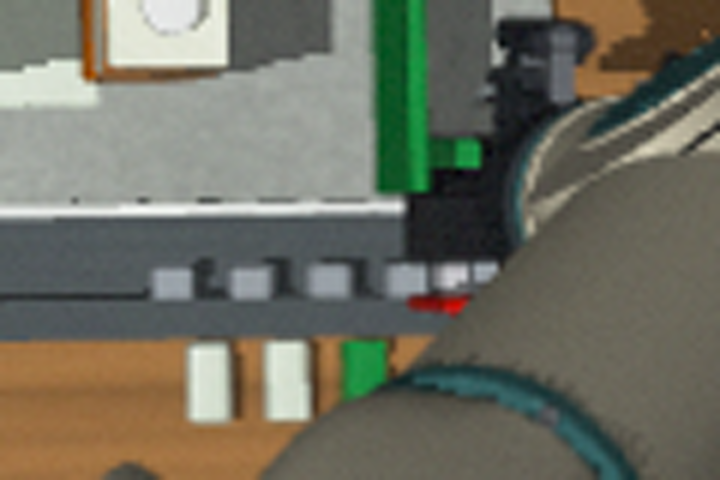

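```bash
python3 -m handwheel '1 10 -3 -3 0.008 0 0;1 15 -3 -3 0 0 0;1 15 0 0 0 0 0;1 15 0 0 0 0 0;1 0 0 0 0 0 0'
python3 - <<'E'
from h import *
g=W([-88.4,-318,93])[0]
go(g,Mt(0,(1,0)),True)
E
```

```text
clock: 53.8
eef_pos: [441.5, -304.5, 97.4]
tool_rot: [-0.824, 1.566, -0.84]
force: [-0.6, -0.8, -0.3]
width: 85.7
shift tool [15.4  1.5 -2.5] rot [0.001 0.003 0.003] norms 15.6 0.005
pos [ 441.5 -304.5   97.4] -> [ 439.  -303.1   82. ] w 85.7 F [-0.6 -0.8 -0.3] t 53.8 q [ 0.27  0.72  0.43  1.97 -0.54  0.56  1.06]
```

```bash
python3 -m handwheel '1 8 1 -2 0 0.003 0.003;1 6 0 0 0 0 0;1 0 0 0 0 0 0;1 0 0 0 0 0 0'
python3 - <<'E'
from h import *
g=W([-88.4,-318,93])[0]
go(g,Mt(0,(1,0)),True)
E
```

```text
clock: 54.2
eef_pos: [439.8, -304.3, 83.4]
tool_rot: [-0.869, 1.569, -0.886]
force: [0.3, -0.1, -0.2]
width: 85.2
shift tool [ 1.4  1.3 -0.8] rot [0.001 0.001 0.001] norms 2.0 0.002
pos [ 439.8 -304.3   83.4] -> [ 439.  -303.1   82. ] w 85.2 F [ 0.3 -0.1 -0.2] t 54.2 q [ 0.29  0.74  0.41  1.98 -0.56  0.54  1.08]
```

```bash
python3 -m handwheel '0.5 0 0 0 0 0 0;0.2 0 0 0 0 0 0;0 0 0 0 0 0 0;-1 0 0 0 0 0 0;-1 0 0 0 0 0 0;-1 0 0 0 0 0 0;-1 0 0 0 0 0 0'
python3 - <<'E'
from h import *
g=W([-89.4,-318,93])[0]
go(g,Mt(0,(1,0)),True)
crop('side',270,270,400,400,4.5,'s27.png')
E
```

```text
clock: 54.9
eef_pos: [440.1, -304.9, 85.5]
tool_rot: [-0.895, 1.568, -0.91]
force: [2.2, -1.6, -1.1]
width: 35.4
shift tool [ 3.5  1.8 -2.1] rot [0.003 0.002 0.002] norms 4.5 0.004
pos [ 440.1 -304.9   85.5] -> [ 438. -303.   82.] w 35.4 F [ 2.2 -1.6 -1.1] t 54.9 q [ 0.28  0.74  0.42  1.98 -0.56  0.54  1.08]
```

View pics/s27.png

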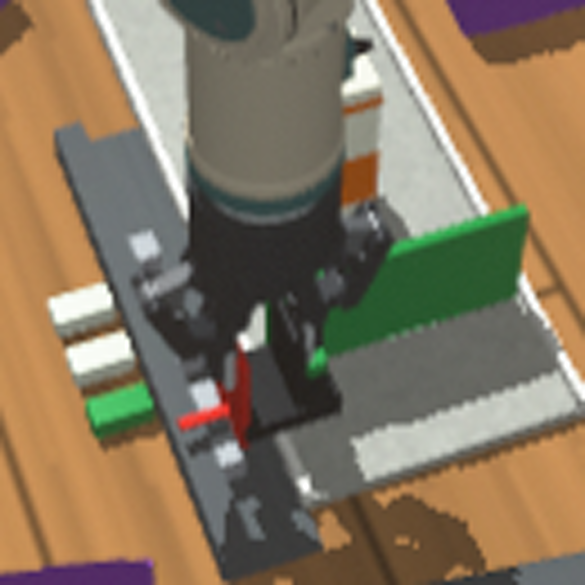

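```bash
python3 -m handwheel '-1 0 7 0 0 0 0;-1 0 8 0 0 0 0;-1 0 8 0 0 0 0;-1 0 7 0 0 0 0;-1 0 3 0 0 0 0;-1 0 0 0 0 0 0'
```

```text
clock: 55.55
eef_pos: [440.6, -269.5, 85.5]
tool_rot: [-1.068, 1.566, -1.083]
force: [1.6, -1.8, -2.2]
width: 35.3
```

Run:
```python
from h import *
crop('side',280,320,350,380,8,'s28.png')
```

```text
(no output)
```

View pics/s28.png

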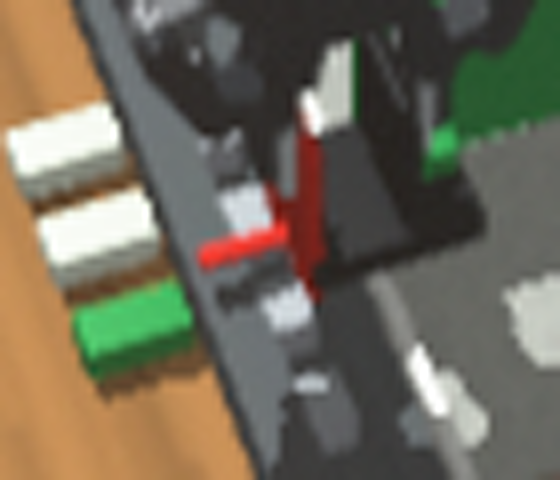

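```bash
python3 -m handwheel '0.2 0 0 0 0 0 0;0.5 0 0 0 0 0 0;1 0 0 0 0 0 0;1 0 0 0 0 0 0;1 0 0 0 0 0 0;1 0 0 0 0 0 0'; python3 -m handwheel '1 -20 0 0 0 0 0;1 -20 0 0 0 0 0;1 -20 0 0 0 0 0;1 -20 0 0 0 0 0;1 -20 0 0 0 0 0;1 -20 0 0 0 0 0;1 -20 0 0 0 0 0;1 -20 0 0 0 0 0;1 -20 0 0 0 0 0;1 -20 0 0 0 0 0'; python3 -c "
from h import *
im=get_image('side');cv2.imwrite('pics/s29.png',cv2.resize(im[270:400,270:400],None,fx=5,fy=5,interpolation=2))
go([530,-110,200],Mt(0,(1,0)))
for x,s in((-123.4,70),(-112,70),(-123.4,67),(-123.4,73)): print(x,s,((proj('side',W([[x,-213-s+21,111],[x,-213-s-21,111]]))-270)*5).round(0).tolist())"
```

```text
clock: 56.2
eef_pos: [434.5, -268.4, 84.5]
tool_rot: [3.073, 1.565, 3.055]
force: [-0.5, 0.0, 0.3]
width: 85.4
clock: 57.2
eef_pos: [437.6, -267.4, 292.1]
tool_rot: [2.562, 1.567, 2.546]
force: [0.9, -1.2, -0.7]
width: 85.4
shift tool [ 95.3 160.3  88.1] rot [0.001 0.002 0.001] norms 206.2 0.003
pos [ 439.1 -268.7  295.2] -> [ 530. -110.  200.] w 85.3 F [ 0.7 -1.   2.3] t 57.25 q [ 0.04  0.43  0.67  1.83 -0.32  0.98  0.82]
-123.4 70 [[181.0, 289.0], [210.0, 359.0]]
-112 70 [[203.0, 282.0], [233.0, 352.0]]
-123.4 67 [[179.0, 284.0], [208.0, 354.0]]
-123.4 73 [[183.0, 294.0], [212.0, 365.0]]
```

View pics/s29.png

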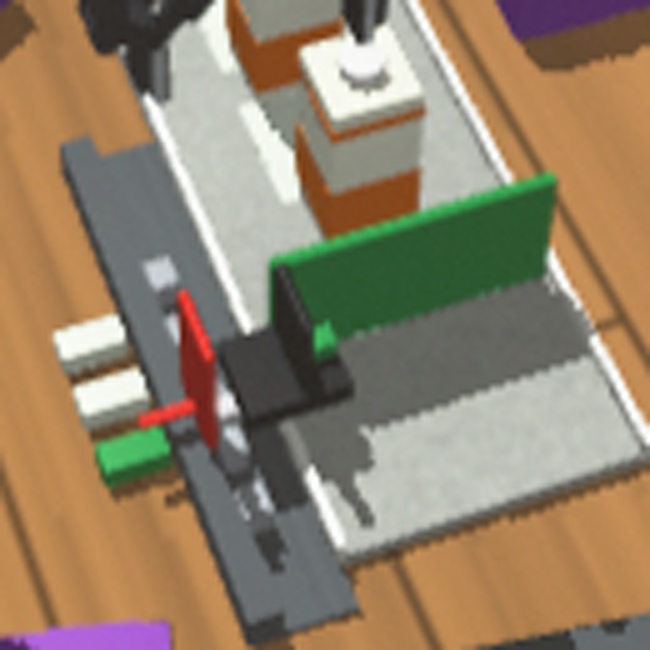

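The release's top edge is at (183,292)–(212,362), which matches let go at stop ≈ 0.07. Now I back the arm away and check everything.

```bash
python3 -m handwheel '1 -20 -40 0 0 0 0;1 -20 -40 0 0 0 0;1 -20 -40 0 0 0 0;1 -10 -40 0 0 0 0;1 0 -30 0 0 0 0;1 0 0 0 0 0 0'
python3 - <<'E'
from h import *
a=get_image('side');b=get_image('top');cv2.imwrite('pics/s30.png',a);cv2.imwrite('pics/t30.png',b)
E
```

```text
clock: 57.85
eef_pos: [439.0, -462.5, 368.4]
tool_rot: [-0.101, 1.563, -0.108]
force: [-0.1, 0.3, 0.5]
width: 85.5
```

View pics/s30.png

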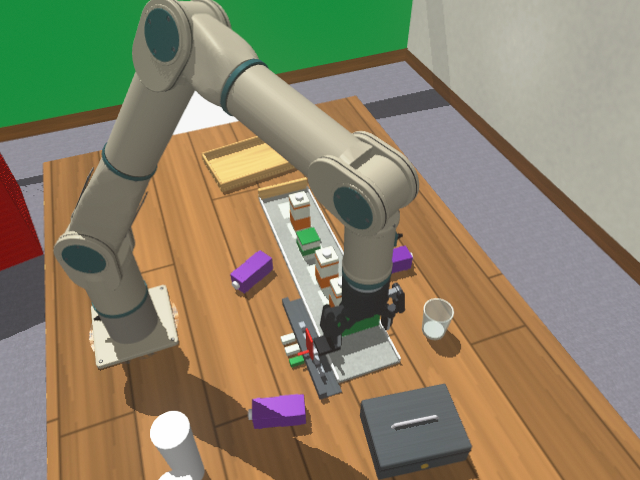

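View pics/t30.png

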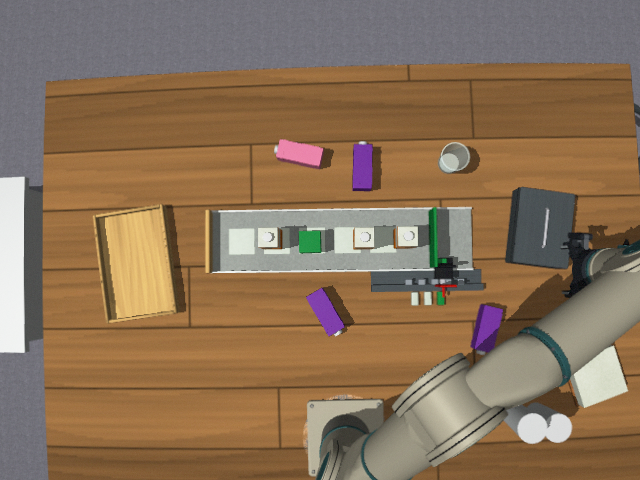

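Run:
```python
from h import *
np.set_printoptions(precision=1,suppress=True)
b=get_image('top'); cv2.imwrite('pics/t31.png',np.vstack([cv2.resize(b[200:280,205:475],None,fx=2.9,fy=2.9,interpolation=2)[:, :780],cv2.resize(b[250:310,400:478],None,fx=5,fy=5,interpolation=2)[:,:390].repeat(2,axis=1)[:,:780]]))
a0=cv2.imread('pics/top0.png')
for n,(u0,v0,u1,v1) in dict(tray=(90,200,185,325),cup=(435,138,475,178),box=(505,183,560,272),pink=(270,135,330,172),purp=(345,138,380,195),purp2=(300,285,350,340)).items():
    print(n,np.abs(a0[v0:v1,u0:u1].astype(int)-b[v0:v1,u0:u1]).mean().round(2))
print(L(onz('top',[(269,238),(365,237.5),(408,236.5)],140)))
```

```text
tray 5.45
cup 5.46
box 4.11
pink 5.24
purp 4.75
purp2 4.88
[[   0.3  164.5  140. ]
 [  -0.9  -73.3  140. ]
 [   0.5 -179.5  140. ]]
```

View pics/t31.png

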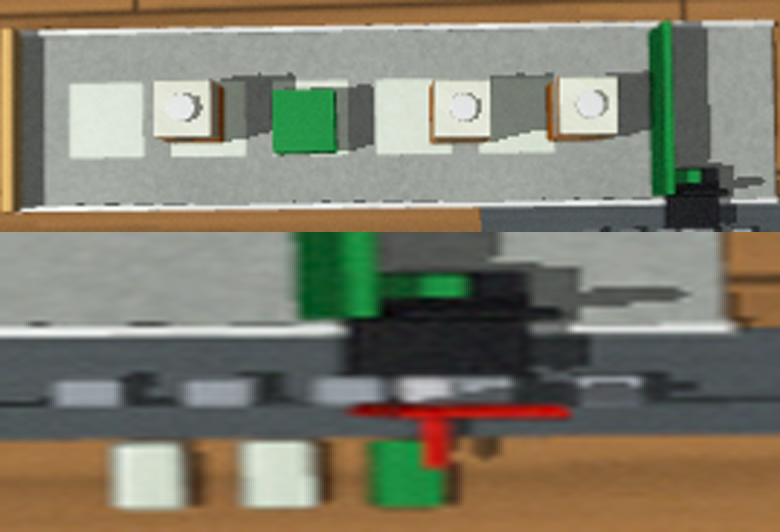

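```bash
python3 - <<'E'
from h import *
np.set_printoptions(precision=1,suppress=True)
for f,w in (('pics/top0.png',(405,432)),('pics/t8f.png',(440,470)),('pics/t30.png',(430,465))):
    b=cv2.imread(f);h=cv2.cvtColor(b,cv2.COLOR_BGR2HSV)
    r=(cv2.inRange(h,(0,150,60),(6,255,255))|cv2.inRange(h,(174,150,60),(180,255,255)))>0
    v,u=np.nonzero(r[278:300,w[0]:w[1]]);v+=278;u+=w[0]
    if len(u)==0: print(f,'none');continue
    row=[(int(y),int((v==y).sum())) for y in np.unique(v)]
    m=v<=288; print(f,row,u.min(),u.max())
    plate=[y for y,c in row if c>8]; vc=np.mean(plate); uu=u[np.isin(v,plate)]
    print('  plate top lane',L(onz('top',[(uu.max()-8,vc)],111)))
    pt=[(u[v==y].mean(),y) for y,c in row if c<=5 and y>288]; print('  pointer',pt[-1], L(onz('top',[pt[-1]],41)))
E
cat > /dev/null
python3 - <<'E'
import cv2,numpy as np
for f in('s1.png',):pass
from h import *
# side view red plate top edge lane x from start & final images, z=111
for f in('pics/side0.png','pics/s7.png','pics/s29.png'):
    b=cv2.imread(f); sc=1;o=(0,0)
    if 'side0' not in f: b=cv2.resize(b,None,fx=.2,fy=.2,interpolation=cv2.INTER_AREA);o=(270,270)
    h=cv2.cvtColor(b,cv2.COLOR_BGR2HSV); r=(cv2.inRange(h,(0,150,60),(6,255,255))|cv2.inRange(h,(174,150,60),(180,255,255)))>0
    if 'side0' in f: r[:300]=0;r[340:]=0;r[:,:280]=0;r[:,340:]=0
    v,u=np.nonzero(r); i=v.argmin(); y=v[i]; uu=u[v==y].mean()
    print(f,uu+o[0],y+o[1],L(onz('side',[(uu+o[0],y+o[1])],111)))
E
```

```text
pics/top0.png [(285, 20), (286, 20), (287, 17), (288, 2), (289, 2), (290, 3), (291, 3), (292, 2), (293, 2), (294, 2), (295, 2), (296, 2)] 409 428
  plate top lane [[-122.5 -211.6  111. ]]
  pointer (np.float64(416.5), 296) [[-150.5 -212.5   41. ]]
pics/t8f.png [(284, 15), (285, 22), (286, 20), (287, 3), (288, 3), (289, 3), (290, 3), (291, 3), (292, 3), (293, 3), (294, 3), (295, 2), (296, 2)] 448 469
  plate top lane [[-121.2 -315.3  111. ]]
  pointer (np.float64(456.5), 296) [[-151.7 -318.6   41. ]]
pics/t30.png [(284, 4), (285, 22), (286, 22), (287, 4), (288, 3), (289, 3), (290, 3), (291, 3), (292, 2), (293, 2), (294, 2), (295, 2), (296, 2)] 435 456
  plate top lane [[-122.1 -282.4  111. ]]
  pointer (np.float64(443.5), 296) [[-151.3 -284.1   41. ]]
pics/side0.png 297.0 306 [[-124.0008101  -193.13049521  111.        ]]
pics/s7.png 311.0 340 [[-123.92958574 -298.33578702  111.        ]]
pics/s29.png 306.0 328 [[-124.08884501 -262.48351258  111.        ]]
```

Release x is −150.5, −151.7 and −151.3 mm at the start, open and final positions, so it is fully let go each time. Stop travel is about 70 mm. Handing in.

```bash
python3 -c "
from cell import ctrl; print(ctrl.finish_job())"
```

```text
the job is handed in; nothing more can be done
None
```

The drinks lane is ready and handed in at about 58 s on the robot's clock, out of 210 s allowed.

**What I did:**
- I squeezed the red release, slid the stop open to the last notch and let it latch.
- I stood the three cartons that were there upright, cap up. One lay with its cap towards the robot, so I turned it round in the lane first. The fourth carton was absent at the start.
- I squeezed the release again, slid the stop back to the green tab's notch (0.070) and let it latch.

**Last checks:**

| Check | Result |
|---|---|
| Cartons in lane | Upright, caps at about y = 165, −73 and −180 mm (uncorrected pixel picks) |
| Tub | Upright, close to where it started |
| Stop travel | 69 to 72 mm, depending on the view and the feature measured, against 70 mm for the notch |
| Release plate | Same let-go position as at the start, to about 1 mm, so I read it as latched |
| Pointer against green tab | About 2 mm off after allowing for viewing angle; about 1 mm at the start; within the 3 mm of play |
| Cash box, tray, cup | Show no shift in the last top view; I compared them by eye and by picture difference, without measuring positions |
| Arm | Raised well clear of everything |

None of the checks failed. While I lowered onto the first carton the tool drifted about 14 mm, and I corrected it before gripping. I saw no grip slip and no knock to the tub.

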